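# Nest an injector case and mark it at the coding station

## Task

Put the hard white injector case down into the matching pocket of the sliding nest, fully home and square, lowering it in rather than dropping it. Then slide the nest along its track until the middle of the code panel on the case is right under the tip of the marking head, and only then press the trigger button all the way down and let it up again. Leave the nest standing there with the case in it, and do not disturb the carton, the tape roll or the jar.

Things in the scene. Friction and masses are not known exactly. Their poses are not given: they have to be found in the camera images.
- case: Loose hard white plastic case, 0.15-0.3 kg, lying flat. Stepped outline from above: wide body 58 mm across (x), y from -65 to +31 mm; narrower nose 36 mm across, y from +31 to +65 mm; 130 mm long, 42 mm high. Origin: centre of the underside, halfway along its length; y points to the nose, z up. Centre of mass at y = -5 mm. A thin grey seam runs round the body.
- case_mark (a point): Middle of the code panel: a grey 24 mm square with a thin black cross, on top of the case's nose; 48 mm along the case's +y from its origin, 42 mm above its underside. Same axes as the case.
- nest_seat (a point): Middle of the pocket floor of the aluminium nest (94 x 158 mm), 34 mm above the table; z up, y along the track towards the head. The case is home when its origin lies here with the same axes (nose to the head). Pocket: the case's outline with 2 mm play all round; walls 14 mm high, the upper 6 mm sloping outwards as a lead-in; 28 mm of a seated case stands proud.
- nest_post (a point): Middle of the top of the black upright round grip post on the nest's end away from the head: 22 mm diameter, 46 mm tall, its top 80 mm above the table; at y = -114 mm in nest_seat axes. Fixed to the nest; take or push it to slide the nest.
- nest (a joint): Position of the nest along its track in m: 0 at the loading end, growing towards the marking head, up to 0.22. It starts between 0 and 0.06, takes about 2 N to slide and stays where it is left. There is no stop at the marking position.
- head_tip (a point): Point of the fixed marking head's slim downward stylus, 88 mm above the table, 12 mm above a seated case, over the track's centre line. Head: white block 36 x 32 mm, 122 to 178 mm above the table, on a slanting arm from a post 105 mm to the far (+x) side and 70 mm farther along +y of the track; 205 mm tall in all. Its place along the track differs each time.
- trigger_top (a point): Middle of the top of the round black trigger button (36 mm diameter, top 22 mm above the table) in its small grey housing fixed to the table on the robot's side of the track; press straight down.
- trigger (a joint): How far the trigger button is pressed, in m: 0 up, 0.006 fully down (about 5 N); a spring lifts it again. Pressed means beyond 0.004.
- carton: Bystander: loose plain paper-white carton 50 x 120 x 45 mm, a plain box without nose; it and the case may lie in either of two places. Origin: centre of its underside, y lengthwise. Leave it alone.
- tape: Bystander: loose roll of brown tape, 100 mm outer diameter, 48 mm high, lying flat. Origin: centre of its underside. Leave it alone.
- bottle: Bystander: loose white jar, 66 mm diameter, 140 mm tall, standing. Origin: centre of its underside. Leave it alone.
Not all that is in view belongs to the job. What is shaped like the case but turquoise is not meant.

How it is judged:
By the outcome, as a careful person would: the job done as asked, in the order asked, and still so for the second after the job is handed in, with the robot touching nothing.
It also fails if it takes over 58 s, if anything falls off the work surface, if the arm or the gripper's body presses on something with over 40 N, if the wrist force passes 120 N, or if a joint passes its speed limit or range.

## Robot

A 6-joint arm with a two-finger parallel gripper is mounted at the origin on the work surface. World frame = base frame: x ahead of the robot, y to its left, z up, the work surface at z = 0. Lengths are in m, angles in degrees, forces in N, time in s.
With the tool pointing down it reaches from about 0.325 to 0.775 m from the base axis. Payload 5.5 kg.
Tool frame: the origin (TCP) lies at the very end of the fingers, on their centre line; the grasp point (between the pads) lies 19 mm behind it (manip.grip_point_offset is the distance from the TCP to the grasp point, in m); z points along the fingers, x is the direction in which the jaws open and shut, and the axes are right-handed (so a half turn about z gives the same grasp; the last joint's range is limited). The gripper opens to 88 mm and grips with 3 to 60 N. Pads are 20 mm wide; open, the fingers measure 115 mm over their backs; the gripper's body (75 mm by 178 mm) begins 61 mm behind the grasp point.
Start: joints at [-78.879, 5.22, 70.514, -0, 104.267, -3.249], TCP at [0.149, -0.581, 0.223] pointing down, gripper open.
Joint ranges: [-164.24, 164.24], [-49.07, 125.15], [9.68, 141.18], [-86.29, 266.29], [3.28, 154.24], [-151.56, 151.56]. Speed limits (degrees/s): [147.25, 147.25, 172.46, 180, 180, 180].

## Interface

Orientations are given as [roll, pitch, yaw] about the fixed x, y, z axes, in that order (R = Rz(yaw) Ry(pitch) Rx(roll)).
In Python, from rig import manip, optics, order gives the robot as it stands. The module is installed in compiled form; this text tells all that it offers.
- The arm moves only by the tool send_rows, never from a script. Its argument "targets" is text: rows parted by semicolons, each of 7 numbers parted by spaces: the shift along the tool's x, y, z in m, then the turn, a rotation vector about the tool's x, y, z in degrees, then the finger opening in m, from 0 to 0.0878. In form: x y z ax ay az grip; .... A call has 1 to 10 rows; each row is the pose to reach, as a shift and turn from the pose commanded when the call began, along the tool's axes at that moment; what a row does not reach only later rows make up. A row lasts 1/12 s, in which the tool goes at most 41.7 mm and 7.16 degrees, less where a joint would pass 70% of its speed; a pose out of reach is approached as far as the arm can. A call with a gripper value outside its range is refused whole. The fingers move at their own pace and stop on an object; "newtons" is the grip in N (left out, the last holds). Time passes only in rows, so rows that repeat a pose let the fingers close. It gives the time, the measured TCP pose, the force and the opening at its end, in the units of the state.
- manip.read_state(): the state, without advancing time (a new reading comes with each control period).
- optics.capture(name): name is "scene" or "top" or "wrist"; returns the picture (480x640x3 uint8, red, green, blue); there is no depth.
- optics.camera_params(name): a dict with "fx", "fy", "cx", "cy" (pixels), "dist" ([k1, k2, p1, p2, k3] as OpenCV has them; the pictures are not rectified), "R" (3x3) and "t" (3): a world point X has camera coordinates R X + t; the wrist camera has in their place "tool_from_camera" (4x4, takes a point from camera to tool coordinates, whose origin is the TCP and whose axes are the tool frame's). Camera axes: x right, y down, z forward; pixel columns grow to the right and rows downward; lengths in m; the calibration is good to about 2 mm. A picture is of the moment at which its call begins: read the wrist's pose just before it. camera_params takes no time and is no camera call.
- order.job_done(): hands the job in, once; it reports no verdict.
The state is a dict: "clock": time; "joint_positions": joint angles; "qd": joint speeds; "tau": joint torques, N m; "position": TCP position; "ee_rot": TCP orientation; "ft_force": force on the tool from outside, world axes, zero at the start; "wrist_torque": the same for the moment, N m; "gripper_width": opening from 0.0 (shut) to 1.0 (fully open).
Only numpy, scipy, OpenCV 4.12 (cv2) and the standard library are available. Lean on these libraries where they do the work, as an engineer would, in place of code of your own. Each camera call takes 0.05 s, during which the arm holds its last target. There are 200 camera calls.

## Working session

There is one attempt and no reset: what is moved stays moved. The work goes in short steps, Python scripts to look and compute and a tool call to move; the robot and the scene stay as the last step left them, time stands still between calls to the robot, and variables do not carry over. Pictures are saved under pics/ and viewed, and the job is handed in when it is done.

Besides the shell and the picture viewer there is one more tool, called as name(argument=value, ...), one argument or row to a line, values as JSON. send_rows: Moves the arm, as the interface text tells. Its arguments: {"type":"object","properties":{"targets":{"type":"string"},"newtons":{"type":"number"}},"required":["targets"]}

```bash
mkdir -p pics
python3 - <<'E'
from rig import manip, optics
import cv2
s=manip.read_state();print(s)
for n in("scene","top","wrist"):
    cv2.imwrite(f"pics/{n}0.png",optics.capture(n)[:,:,::-1]); print(n,optics.camera_params(n))
E
```

```text
{'clock': 0.0, 'joint_positions': array([-7.88801150e+01,  5.26211888e+00,  7.05800701e+01,  1.11971170e-03,
        1.04266297e+02, -3.25009427e+00]), 'qd': array([-0.07117999, -0.05922778,  0.04080128, -0.0594667 ,  0.00197066,
        0.00294331]), 'tau': array([-1.54371432e-03, -4.46457481e+01, -4.06442714e+01,  6.96138781e-02,
        2.95134145e-02, -1.41339651e-04]), 'position': array([ 0.14884414, -0.58094798,  0.22153505]), 'ee_rot': array([-1.79992765e+02,  1.08249805e-01, -7.56297390e+01]), 'ft_force': array([-0.42354835,  0.10303733,  0.86034754]), 'wrist_torque': array([-0.04091925,  0.01149446, -0.02184257]), 'gripper_width': 1.0009976175200552}
scene {'fx': 478.84643751986454, 'fy': 478.84643751986454, 'cx': 313.10775328870466, 'cy': 239.4356040104957, 'dist': array([-0.09840908,  0.        ,  0.        ,  0.        ,  0.        ]), 'R': array([[-0.62695665,  0.77904726, -0.00327523],
       [ 0.53563346,  0.42800325, -0.72794918],
       [-0.565705  , -0.4581469 , -0.68562327]]), 't': array([ 0.27793638, -0.23528159,  1.31385726])}
top {'fx': 525.4810551543186, 'fy': 
[... 205 characters left out ...]
       [-0.99817309, -0.02763288, -0.0537299 ],
       [ 0.05356854,  0.0065475 , -0.99854271]]), 't': array([0.04138937, 0.49883016, 1.37041686])}
wrist {'fx': 430.88576972573236, 'fy': 430.88576972573236, 'cx': 328.0854411878371, 'cy': 231.7875223573334, 'dist': array([-0.06482598,  0.        ,  0.        ,  0.        ,  0.        ]), 'tool_from_camera': array([[ 9.99999639e-01,  4.88944393e-04, -6.94440832e-04,
        -6.55218924e-04],
       [-2.57239711e-04,  9.53623045e-01,  3.01003359e-01,
        -8.33778546e-02],
       [ 8.09408685e-04, -3.01003072e-01,  9.53622827e-01,
        -1.62778854e-01],
       [ 0.00000000e+00,  0.00000000e+00,  0.00000000e+00,
         1.00000000e+00]])}
```

View pics/top0.png

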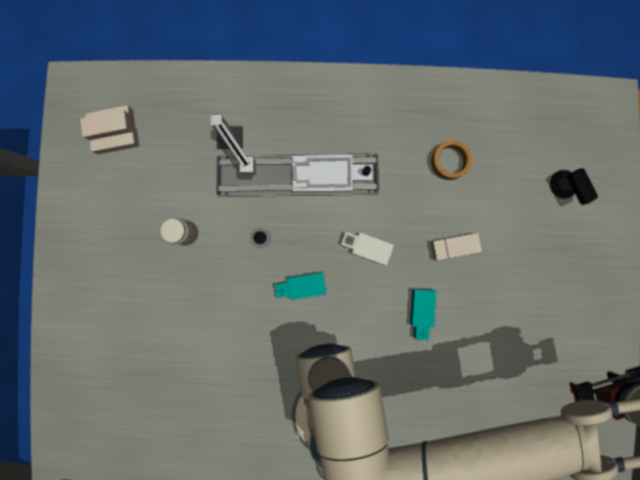

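View pics/scene0.png

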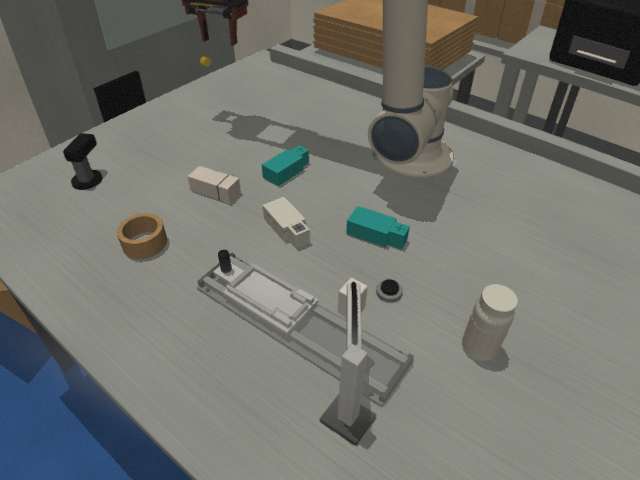

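View pics/wrist0.png

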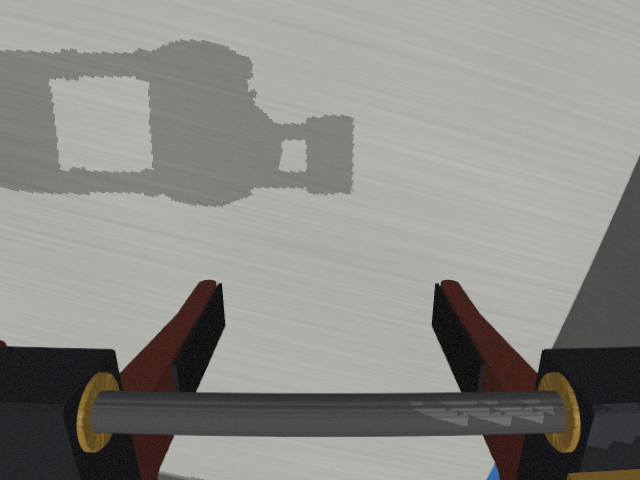

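The top view shows the case at about (367,247) with its nose and panel to the left (349,240), and the carton at (457,246). The nest is at (325,173), its post at (367,171), the head block at (246,164) and the trigger at (260,237). Next I'll convert these to rough positions.

```bash
cat > h.py <<'E'
import numpy as np, cv2
from rig import manip, optics
from scipy.spatial.transform import Rotation as Ro
def cam(n, st=None):
    p=optics.camera_params(n); K=np.array([[p['fx'],0,p['cx']],[0,p['fy'],p['cy']],[0,0,1]])
    if n=='wrist':
        T=np.eye(4);T[:3,:3]=Ro.from_euler('xyz',st['ee_rot'],degrees=True).as_matrix();T[:3,3]=st['position']
        W=T@p['tool_from_camera']; R=W[:3,:3].T; t=-R@W[:3,3]
    else: R,t=np.array(p['R']),np.array(p['t'])
    return K,np.array(p['dist']),R,t
def ray(c,uv):
    K,d,R,t=c; q=cv2.undistortPoints(np.array(uv,float).reshape(-1,1,2),K,d).reshape(-1,2)
    return -R.T@t, np.c_[q,np.ones(len(q))]@R
def onz(c,uv,z):
    o,D=ray(c,uv); return o+D*((z-o[2])/D[:,2])[:,None]
def tri(rays):
    A=np.zeros((3,3));b=np.zeros(3)
    for o,d in rays:
        d=d/np.linalg.norm(d);P=np.eye(3)-np.outer(d,d);A+=P;b+=P@o
    x=np.linalg.solve(A,b);r=[np.linalg.norm((np.eye(3)-np.outer(d,d)/(d@d))@(x-o)) for o,d in rays]
    return x,r
def proj(c,X):
    K,d,R,t=c;return cv2.projectPoints(np.array(X,float).reshape(-1,1,3),cv2.Rodrigues(R)[0],t,K,d)[0].reshape(-1,2)
def snap(n,f):
    st=manip.read_state(); im=optics.capture(n)[:,:,::-1].copy(); cv2.imwrite('pics/'+f,im); return st,im
def move(st,goal,yaw):
    "shift in tool axes and turn to reach goal with tool down at yaw"
    R=Ro.from_euler('xyz',st['ee_rot'],degrees=True); G=Ro.from_euler('xyz',[180,0,yaw],degrees=True)
    return R.inv().apply(np.array(goal)-st['position']).round(4),(R.inv()*G).as_rotvec(degrees=True).round(2)
E
python3 - <<'E'
from h import *
c=cam('top')
for n,uv,z in [('case body c',(374,249),.042),('panel',(349,240),.042),('carton',(457,246),.045),('post',(367,171),.08),('nest c',(325,173),.048),('headblock',(246,163),.178),('trig',(260,237),.022),('jar',(174,231),.14)]: print(n,onz(c,[uv],z).round(3))
im=cv2.imread('pics/top0.png')[130:290,200:400]
cv2.imwrite('pics/top0c.png',cv2.resize(im,None,fx=4,fy=3.75,interpolation=cv2.INTER_CUBIC))
E
```

```text
case body c [[ 0.444 -0.085  0.042]]
panel [[ 0.465 -0.02   0.042]]
carton [[ 0.457 -0.301  0.045]]
post [[ 0.64 -0.06  0.08]]
nest c [[0.636 0.046 0.048]]
headblock [[0.635 0.232 0.178]]
trig [[0.467 0.212 0.022]]
jar [[0.472 0.407 0.14 ]]
```

View pics/top0c.png

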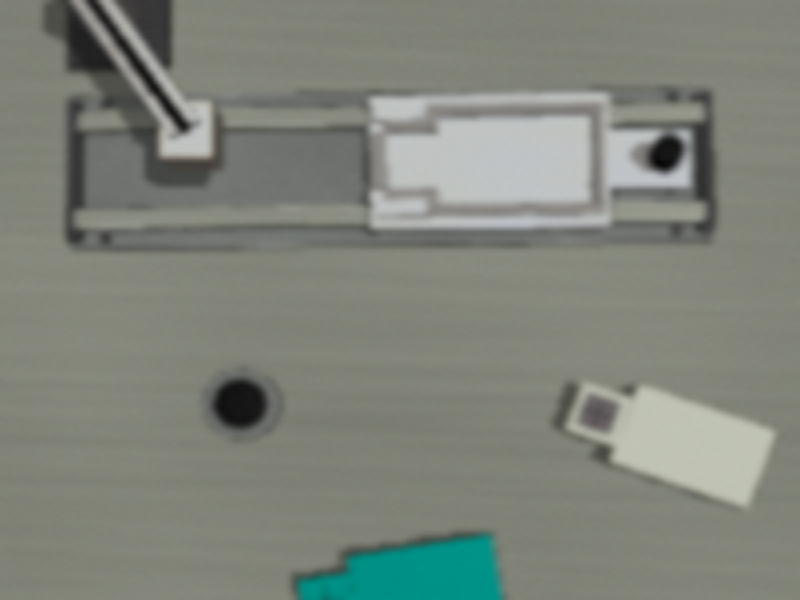

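Run:
```python
from h import *
st=manip.read_state(); print(move(st,[.44,-.06,.25],-18))
```

```text
(array([-0.4325, -0.4113, -0.0276]), array([-5.000e-02,  8.000e-02, -5.763e+01]))
```

send_rows(
  targets="-0.4325 -0.411 -0.0275 0 0 -57.5 0.0878;-0.4325 -0.411 -0.0275 0 0 -57.5 0.0878;-0.4325 -0.411 -0.0275 0 0 -57.5 0.0878;-0.4325 -0.411 -0.0275 0 0 -57.5 0.0878;-0.4325 -0.411 -0.0275 0 0 -57.5 0.0878;-0.4325 -0.411 -0.0275 0 0 -57.5 0.0878;-0.4325 -0.411 -0.0275 0 0 -57.5 0.0878;-0.4325 -0.411 -0.0275 0 0 -57.5 0.0878;-0.4325 -0.411 -0.0275 0 0 -57.5 0.0878;-0.4325 -0.411 -0.0275 0 0 -57.5 0.0878",
)

```text
clock: 0.98
position: [0.3521, -0.2159, 0.2418]
ee_rot: [180.0, -0.0, -18.1]
ft_force: [1.9, -0.9, 0.2]
gripper_width: 0.998
```

Run:
```python
from h import *
st=manip.read_state(); print(st['position'],st['ee_rot'],move(st,[.44,-.06,.25],-18))
```

```text
[ 0.35210866 -0.21586712  0.24183436] [ 1.79997171e+02 -2.10865427e-02 -1.81114718e+01] (array([ 0.0351, -0.1755, -0.0082]), array([ 0.  , -0.02, -0.11]))
```

send_rows(
  targets="0.035 -0.175 -0.008 0 0 0 0.0878;0.035 -0.175 -0.008 0 0 0 0.0878;0.035 -0.175 -0.008 0 0 0 0.0878;0.035 -0.175 -0.008 0 0 0 0.0878;0.035 -0.175 -0.008 0 0 0 0.0878;0.035 -0.175 -0.008 0 0 0 0.0878;0.035 -0.175 -0.008 0 0 0 0.0878;0.035 -0.175 -0.008 0 0 0 0.0878",
)

```text
clock: 1.65
position: [0.4391, -0.0631, 0.2496]
ee_rot: [180.0, 0.0, -18.2]
ft_force: [-0.6, -0.1, -0.0]
gripper_width: 0.996
```

Run:
```python
from h import *
st,im=snap('wrist','w1.png'); print(st['position'],st['ee_rot'],st['qd'].round(2))
c=cam('top')
print(proj(cam('wrist',st),[[.465,-.02,.042],[.444,-.085,.042]]))
```

```text
[ 0.43910223 -0.06314341  0.24960448] [ 1.79967450e+02  2.62053529e-02 -1.81670166e+01] [-1.28 -0.32  0.01  0.04  0.    0.12]
[[341.73548279 139.4170715 ]
 [341.37469042 217.15221181]]
```

View pics/w1.png

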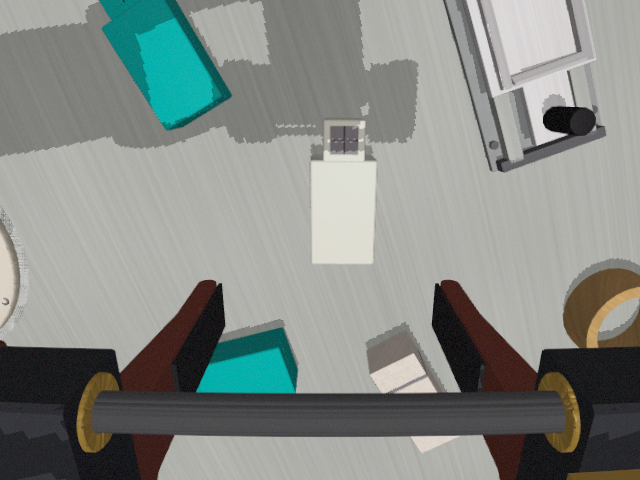

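The wrist view shows the case body with corners near (311,161), (377,160), (374,264), (312,263), and the panel at (344,139). This agrees with the top estimate.

Run:
```python
from h import *
im=cv2.imread('pics/w1.png'); st=manip.read_state(); c=cam('wrist',st); print(st['position'])
b=im.astype(int)
m=((b[:,:,2]>200)&(b[:,:,2]-b[:,:,0]>6)).astype(np.uint8); m[:100]=0;m[290:]=0;m[:,:280]=0;m[:,400:]=0
g=cv2.cvtColor(im,cv2.COLOR_BGR2GRAY)
print(im[210,340],im[300,340],im[130,340])
body=m.copy(); body[:172]=0; body[250:]=0
ys,xs=np.nonzero(body); 
L=np.array([[xs[ys==y].min()-.5,y] for y in range(175,250)]);Rr=np.array([[xs[ys==y].max()+.5,y] for y in range(175,250)])
for P in(L,Rr):
    X=onz(c,P,.042); v=np.polyfit(X[:,1],X[:,0],1); print('dir yaw',-np.degrees(np.arctan(v[0])),'pt',X.mean(0))
Lm,Rm=onz(c,L,.042),onz(c,Rr,.042); print('width',np.linalg.norm((Lm-Rm).mean(0)),'mid',((Lm+Rm)/2).mean(0))
col=m[:,325:365]; yy=np.array([[x,np.nonzero(m[:,x])[0].max()+.5] for x in range(320,368)]); print('bottom',onz(c,yy,.042).mean(0),yy[:,1].mean())
pan=(g<150)&(np.indices(g.shape)[0]>118)&(np.indices(g.shape)[0]<160)&(np.indices(g.shape)[1]>326)&(np.indices(g.shape)[1]<362)
y,x=np.nonzero(pan);print('panel bbox',x.min(),x.max(),y.min(),y.max(),onz(c,[((x.min()+x.max())/2,(y.min()+y.max())/2)],.042))
z=im[100:280,290:400];cv2.imwrite('pics/z1.png',cv2.resize(z,None,fx=3.3,fy=3.3,interpolation=cv2.INTER_NEAREST))
```

```text
[ 0.43902818 -0.0634739   0.24971368]
[211 222 222] [170 174 174] [105 100 106]
dir yaw -17.85918193520036 pt [ 0.4197408  -0.07271814  0.042     ]
dir yaw -18.68509248632574 pt [ 0.47297631 -0.09020656  0.042     ]
width 0.05603449787048331 mid [ 0.44635855 -0.08146235  0.042     ]
bottom [ 0.43234297 -0.1282728   0.042     ] 263.5
panel bbox 327 361 119 153 [[ 0.46771346 -0.01824365  0.042     ]]
```

View pics/z1.png

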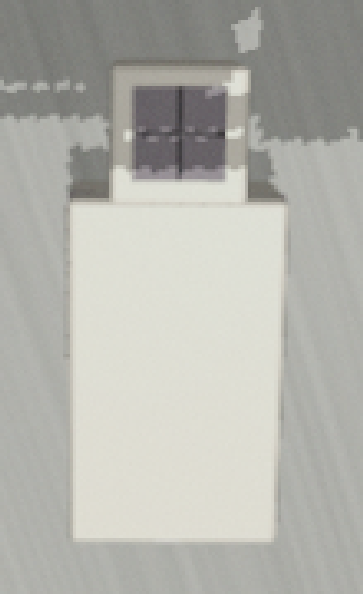

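Both estimates put the case origin at about (0.4526, -0.0656), yaw -18.3. Before grasping I'll take an unobstructed look over the nest.

Run:
```python
from h import *
print(move(manip.read_state(),[.62,.08,.26],0))
```

```text
(array([ 0.127 , -0.1929, -0.0104]), array([  0.02,   0.02, -18.23]))
```

send_rows(
  targets="0.127 -0.193 -0.01 0 0 -18.2 0.0878;0.127 -0.193 -0.01 0 0 -18.2 0.0878;0.127 -0.193 -0.01 0 0 -18.2 0.0878;0.127 -0.193 -0.01 0 0 -18.2 0.0878;0.127 -0.193 -0.01 0 0 -18.2 0.0878;0.127 -0.193 -0.01 0 0 -18.2 0.0878;0.127 -0.193 -0.01 0 0 -18.2 0.0878;0.127 -0.193 -0.01 0 0 -18.2 0.0878;0.127 -0.193 -0.01 0 0 -18.2 0.0878",
)

```text
clock: 2.45
position: [0.6198, 0.0797, 0.2599]
ee_rot: [180.0, 0.0, -0.0]
ft_force: [-0.0, 0.9, 0.7]
gripper_width: 1.001
```

Run:
```python
from h import *
st,im=snap('wrist','w2.png'); print(st['position'],st['ee_rot'],st['qd'].round(2))
```

```text
[0.61984037 0.07971109 0.25988695] [ 1.79972525e+02  2.51459729e-02 -4.56688637e-02] [-0.34 -1.57  0.61  0.03 -0.05  0.07]
```

View pics/w2.png

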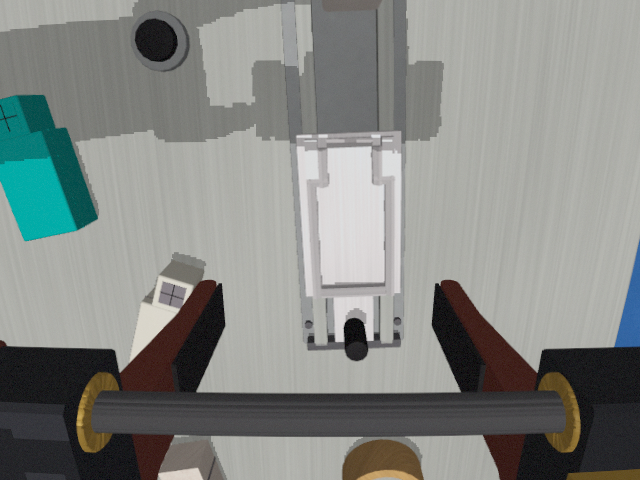

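Run:
```python
from h import *
im=cv2.imread('pics/w2.png')
z=im[120:370,280:420];cv2.imwrite('pics/z2.png',cv2.resize(z,None,fx=3,fy=2.4*1,interpolation=cv2.INTER_CUBIC) if 0 else cv2.resize(z,None,fx=2.4,fy=2.4,interpolation=cv2.INTER_CUBIC))
st=manip.read_state()
c=cam('wrist',st)
for n,uv,z in [('panel',(172,294),.042),('trig',(155,40),.022),('post',(356,353),.08)]: print(n,onz(c,[uv],z).round(4))
```

```text
panel [[ 0.4664 -0.0205  0.042 ]]
trig [[0.4684 0.2132 0.022 ]]
post [[ 0.6454 -0.0617  0.08  ]]
```

View pics/z2.png

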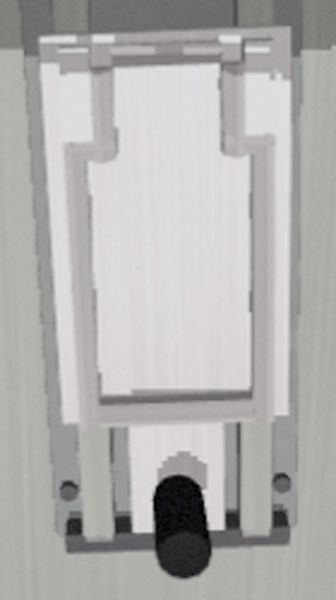

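Run:
```python
from h import *
st=manip.read_state(); c=cam('wrist',st)
Z=lambda a:np.array(a)/2.4+[280,120]
P=onz(c,Z([(40,40),(290,28),(288,416),(63,423)]),.048);print(P.round(4))
print('w',np.linalg.norm(P[0]-P[1]),np.linalg.norm(P[3]-P[2]),'len',np.linalg.norm(P[0]-P[3]),np.linalg.norm(P[1]-P[2]),'mid',P.mean(0))
for a,b in((0,3),(1,2)): d=P[a]-P[b];print('yaw',np.degrees(np.arctan2(-d[0],d[1])))
# rim inner at top z .048 / floor corners z .034
F=onz(c,Z([(90,155),(252,150),(250,390),(98,398)]),.034);print('floor',F.round(4))
# pocket lead-in outer at z=.048: body corners
Q=onz(c,Z([(65,145),(274,137),(272,418),(78,423)]),.048);print('rim',Q.round(4),Q[2:].mean(0))
t=cam('top');s=cam('scene')
print('postbase-top view', onz(t,[(367,170.5)],.08))
```

```text
[[ 0.5929  0.1308  0.048 ]
 [ 0.682   0.135   0.048 ]
 [ 0.6887 -0.0166  0.048 ]
 [ 0.5988 -0.0195  0.048 ]]
w 0.08920381206208944 0.08997000666714879 len 0.15037243926869678 0.15177181786452246 mid [0.64059107 0.05743288 0.048     ]
yaw 2.2258767269182576
yaw 2.5157887529870213
floor [[ 0.6101  0.0863  0.034 ]
 [ 0.6719  0.0882  0.034 ]
 [ 0.675  -0.0115  0.034 ]
 [ 0.6126 -0.015   0.034 ]]
rim [[ 0.6013  0.0928  0.048 ]
 [ 0.6779  0.0958  0.048 ]
 [ 0.6823 -0.0174  0.048 ]
 [ 0.6048 -0.0195  0.048 ]] [ 0.64352968 -0.01846487  0.048     ]
postbase-top view [[ 0.64077999 -0.05970315  0.08      ]]
```

The pocket floor measures 62 x 101 mm, as it should at z=34. The white plate's outer edges fit z≈34 rather than 48, so the grey walls stand up from the plate. I'll refine the yaw and the seat, and find the head tip in several views.

Run:
```python
from h import *
st=manip.read_state(); c=cam('wrist',st); t=cam('top')
Z=lambda a:np.array(a)/2.4+[280,120]
P=onz(c,Z([(40,40),(290,28),(288,416),(63,423)]),.034);print(P.round(4),'mid',P.mean(0).round(4))
print('w',np.linalg.norm(P[0]-P[1]),np.linalg.norm(P[3]-P[2]),'len',np.linalg.norm(P[0]-P[3]),np.linalg.norm(P[1]-P[2]))
for a,b in((0,3),(1,2)): d=P[a]-P[b];print('yaw',np.degrees(np.arctan2(-d[0],d[1])))
for z in(.0,.02):
  for pr in([(68,100),(712,92)],[(68,246),(712,234)]):
    q=onz(t,np.array(pr)/[4,3.75]+[200,130],z); d=q[0]-q[1]; print('top rail',q.round(4).tolist(),np.degrees(np.arctan2(-d[0],d[1])))
im=cv2.imread('pics/scene0.png')[270:330,320:410]; cv2.imwrite('pics/s0h.png',cv2.resize(im,None,fx=8,fy=8,interpolation=cv2.INTER_CUBIC))
im=cv2.imread('pics/top0.png')[145:195,215:275]; cv2.imwrite('pics/t0h.png',cv2.resize(im,None,fx=10,fy=10,interpolation=cv2.INTER_CUBIC))
```

```text
[[ 0.5919  0.1295  0.034 ]
 [ 0.6843  0.134   0.034 ]
 [ 0.6912 -0.0233  0.034 ]
 [ 0.598  -0.0263  0.034 ]] mid [0.6414 0.0535 0.034 ]
w 0.09253258820519954 0.09332737452919272 len 0.15598381592231447 0.15743541446230266
yaw 2.225876726918232
yaw 2.5157887529870124
top rail [[0.6814, 0.339, 0.0], [0.6983, -0.0949, 0.0]] 2.2249749076996923
top rail [[0.5757, 0.3344, 0.0], [0.5958, -0.0968, 0.0]] 2.6707848892640156
top rail [[0.6777, 0.3348, 0.02], [0.6943, -0.0929, 0.02]] 2.2249749076996923
top rail [[0.5735, 0.3303, 0.02], [0.5933, -0.0948, 0.02]] 2.6707848892640023
```

View pics/s0h.png

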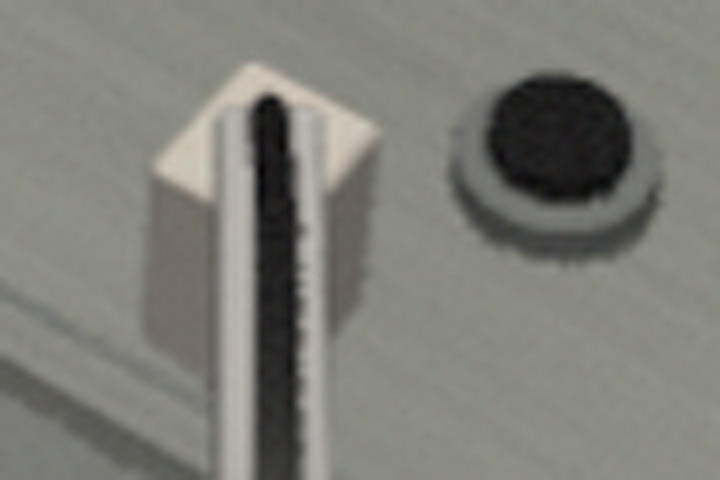

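View pics/t0h.png

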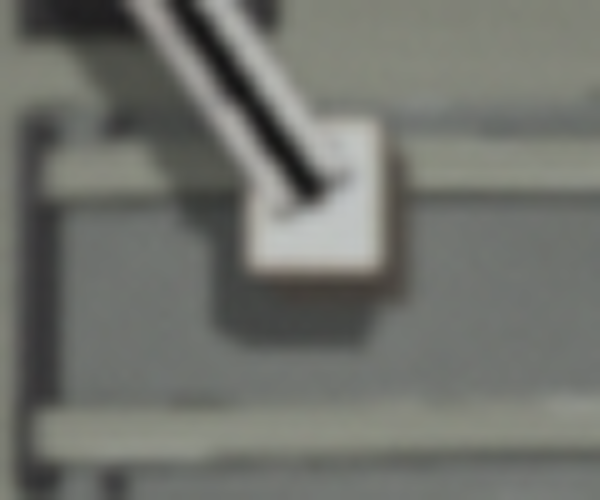

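Run:
```python
from h import *
print(move(manip.read_state(),[.4507,-.0713,.1],-18.3))
```

```text
(array([-0.1689,  0.1511,  0.1604]), array([ 1.000e-02, -3.000e-02,  1.824e+01]))
```

send_rows(
  targets="-0.169 0.151 0.02 0 0 18.25 0.0878;-0.169 0.151 0.04 0 0 18.25 0.0878;-0.169 0.151 0.08 0 0 18.25 0.0878;-0.169 0.151 0.1 0 0 18.25 0.0878;-0.169 0.151 0.12 0 0 18.25 0.0878;-0.169 0.151 0.14 0 0 18.25 0.0878;-0.169 0.151 0.16 0 0 18.25 0.0878;-0.169 0.151 0.16 0 0 18.25 0.0878;-0.169 0.151 0.16 0 0 18.25 0.0878",
)

```text
clock: 3.25
position: [0.4488, -0.0703, 0.0977]
ee_rot: [180.0, 0.2, -18.4]
ft_force: [0.9, 0.6, 1.9]
gripper_width: 1.0
```

Run:
```python
from h import *
st,im=snap('wrist','w3.png');print(st['position'],st['ee_rot'],move(st,[.4507,-.0713,.018],-18.3))
```

```text
[ 0.44877005 -0.07032742  0.09771255] [179.98482971   0.23764646 -18.3547453 ] (array([0.0025, 0.0003, 0.0797]), array([ 0.02,  0.24, -0.05]))
```

View pics/w3.png

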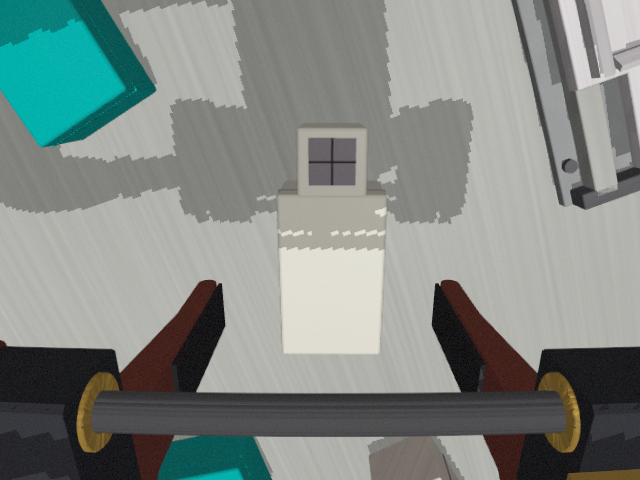

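Case aligned and centred between the fingers, panel cross at (332,161). Descending.

send_rows(
  targets="0.001 0 0.03 0 0 0 0.0878;0.001 0 0.06 0 0 0 0.0878;0.001 0 0.075 0 0 0 0.0878;0.001 0 0.08 0 0 0 0.0878;0.001 0 0.08 0 0 0 0.0878;0.001 0 0.08 0 0 0 0.0878",
)

```text
clock: 3.8
position: [0.4546, -0.0701, 0.0229]
ee_rot: [-180.0, -0.2, -18.1]
ft_force: [-0.1, 0.5, -0.4]
gripper_width: 0.999
```

Run:
```python
from h import *
st=manip.read_state();print(st['position'],st['ee_rot'],st['ft_force'])
```

```text
[ 0.45456608 -0.07005454  0.02288423] [-179.97061367   -0.24409898  -18.14537012] [-0.11762584  0.50447035 -0.42680166]
```

send_rows(
  targets="0 0 0 0 0 0 0.0878;0 0 0 0 0 0 0.0878;0 0 0 0 0 0 0.0878",
)

```text
clock: 4.05
position: [0.4533, -0.0701, 0.0213]
ee_rot: [-180.0, -0.1, -18.2]
ft_force: [0.2, 0.2, 0.9]
gripper_width: 0.997
```

send_rows(
  targets="-0.0015 0.001 0.002 0 0 0 0.0878;-0.0015 0.001 0.002 0 0 0 0.0878;-0.0015 0.001 0.002 0 0 0 0.07;-0.0015 0.001 0.002 0 0 0 0.05;-0.0015 0.001 0.002 0 0 0 0.05;-0.0015 0.001 0.002 0 0 0 0.05;-0.0015 0.001 0.002 0 0 0 0.05;-0.0015 0.001 0.002 0 0 0 0.05",
  newtons=25,
)

```text
clock: 4.72
position: [0.4506, -0.0705, 0.0178]
ee_rot: [180.0, 0.0, -18.2]
ft_force: [-0.4, 0.2, 0.3]
gripper_width: 0.662
```

The opening is 58 mm, so the case is gripped. Lifting it.

send_rows(
  targets="0 0 -0.01 0 0 0 0.045;0 0 -0.03 0 0 0 0.045;0 0 -0.06 0 0 0 0.045;0 0 -0.09 0 0 0 0.045;0 0 -0.11 0 0 0 0.045;0 0 -0.12 0 0 0 0.045;0 0 -0.12 0 0 0 0.045;0 0 -0.12 0 0 0 0.045",
)

```text
clock: 5.38
position: [0.4505, -0.0704, 0.1373]
ee_rot: [180.0, 0.0, -18.2]
ft_force: [-0.1, -0.4, -2.8]
gripper_width: 0.657
```

Run:
```python
from h import *
st,im=snap('wrist','w4.png');print(st['position'],st['ee_rot'],st['ft_force'],st['gripper_width'])
print(move(st,[.642,.04,.14],2.4))
```

```text
[ 0.45052144 -0.07044851  0.13729575] [ 1.79997968e+02  2.41552117e-02 -1.81811038e+01] [-0.0888536  -0.38386172 -2.76759458] 0.6570878755190694
(array([ 0.1475, -0.1647, -0.0028]), array([-0.000e+00,  2.000e-02, -2.058e+01]))
```

View pics/w4.png

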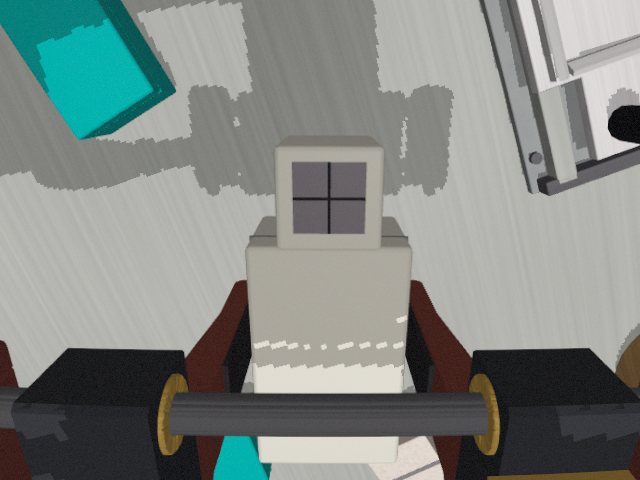

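The case hangs level, with the panel cross at (329,198). Computing the mark in the tool frame and the target.

```bash
cat >> h.py <<'E'
def mark_tool(uv,zt=-.024):
    p=optics.camera_params('wrist');K=np.array([[p['fx'],0,p['cx']],[0,p['fy'],p['cy']],[0,0,1]]);T=np.array(p['tool_from_camera'])
    q=cv2.undistortPoints(np.array(uv,float).reshape(-1,1,2),K,np.array(p['dist'])).reshape(-1,2)
    D=np.c_[q,np.ones(len(q))]@T[:3,:3].T; return T[:3,3]+D*((zt-T[2,3])/D[:,2])[:,None]
E
python3 - <<'E'
from h import *
print(mark_tool([(329,198.5)]), mark_tool([(329,198.5)],-.022))
E
```

```text
[[ 0.00014014 -0.05160418 -0.024     ]] [[ 0.00014336 -0.05114048 -0.022     ]]
```

send_rows(
  targets="0.147 -0.174 -0.003 0 0 -20.6 0.045;0.147 -0.174 -0.003 0 0 -20.6 0.045;0.147 -0.174 -0.003 0 0 -20.6 0.045;0.147 -0.174 -0.003 0 0 -20.6 0.045;0.147 -0.174 -0.003 0 0 -20.6 0.045;0.147 -0.174 -0.003 0 0 -20.6 0.045;0.147 -0.174 -0.003 0 0 -20.6 0.045;0.147 -0.174 -0.003 0 0 -20.6 0.045;0.147 -0.174 -0.003 0 0 -20.6 0.045;0.147 -0.174 -0.003 0 0 -20.6 0.045",
)

```text
clock: 6.27
position: [0.6436, 0.0482, 0.14]
ee_rot: [180.0, 0.1, 2.4]
ft_force: [-0.6, 0.3, -2.5]
gripper_width: 0.657
```

Run:
```python
from h import *
st,im=snap('wrist','w5.png');print(st['position'],st['ee_rot'],st['qd'].round(1))
print(move(st,[.6419,.0498,.085],2.4))
```

```text
[0.64357361 0.04821912 0.14003879] [1.79987172e+02 9.42909110e-02 2.37626803e+00] [-0.3 -0.9 -0.2  0.1 -0.2  0.1]
(array([-0.0015, -0.0017,  0.055 ]), array([ 0.01,  0.09, -0.02]))
```

View pics/w5.png

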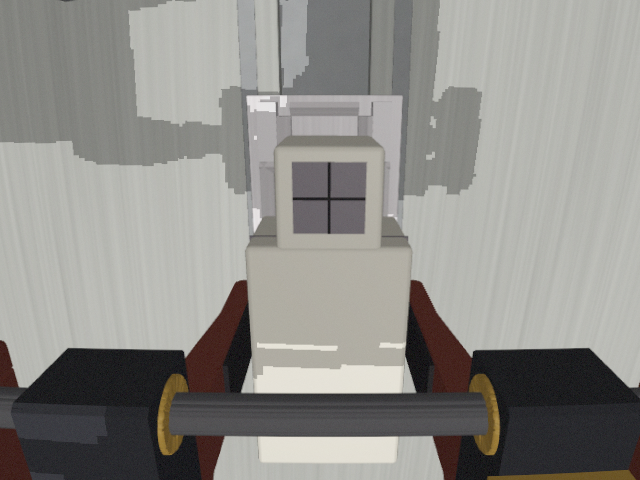

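send_rows(
  targets="-0.0015 -0.0017 0.02 0 0 0 0.045;-0.0015 -0.0017 0.04 0 0 0 0.045;-0.0015 -0.0017 0.055 0 0 0 0.045;-0.0015 -0.0017 0.055 0 0 0 0.045;-0.0015 -0.0017 0.055 0 0 0 0.045;-0.0015 -0.0017 0.055 0 0 0 0.045",
)

```text
clock: 6.82
position: [0.6433, 0.0502, 0.0875]
ee_rot: [180.0, -0.1, 2.4]
ft_force: [1.2, 0.3, -0.9]
gripper_width: 0.659
```

Run:
```python
from h import *
st,im=snap('wrist','w6.png');print(st['position'],st['ee_rot'],st['ft_force'])
print(move(st,[.6419,.0498,.068],2.4))
snap('scene','s6.png')
```

```text
[0.64331807 0.05017441 0.08754251] [ 1.79996636e+02 -1.18380283e-01  2.38671959e+00] [ 1.16172281  0.2712853  -0.9085555 ]
(array([-0.0015,  0.0003,  0.0195]), array([ 0.  , -0.12, -0.01]))
```

View pics/w6.png

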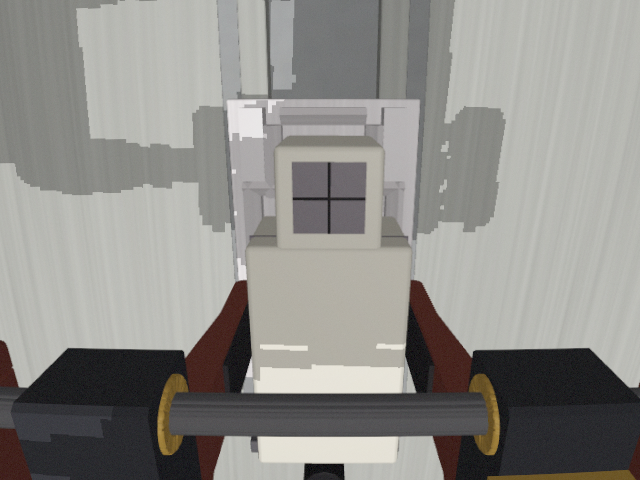

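Run:
```python
from h import *
st=manip.read_state();T=Ro.from_euler('xyz',st['ee_rot'],degrees=True);h=st['position'][2]
for n,pr,z in [('plate',[(228,100),(419,99)],.034),('plate',[(232,200),(415,200)],.034),('bodywall',[(243,185),(405,185)],.048),('nosewall',[(264,110),(384,110)],.048),('track',[(220,50),(426,50)],.02)]:
    q=mark_tool(pr,h-z); print(n,q.round(4).tolist(),'mid x',q[:,0].mean().round(4),'w',(q[1,0]-q[0,0]).round(4))
print(mark_tool([(329,198.5)]))
im=cv2.imread('pics/s6.png')[200:360,190:390];cv2.imwrite('pics/s6c.png',cv2.resize(im,None,fx=4,fy=3.75,interpolation=cv2.INTER_CUBIC))
im=cv2.imread('pics/w6.png')[90:250,210:430];cv2.imwrite('pics/w6c.png',cv2.resize(im,None,fx=3.6,fy=3.6,interpolation=cv2.INTER_CUBIC))
```

```text
plate [[-0.0485, -0.0826, 0.054], [0.0442, -0.0831, 0.054]] mid x -0.0022 w 0.0927
plate [[-0.0496, -0.0328, 0.054], [0.045, -0.0328, 0.054]] mid x -0.0023 w 0.0947
bodywall [[-0.0406, -0.0434, 0.04], [0.0369, -0.0434, 0.04]] mid x -0.0019 w 0.0775
nosewall [[-0.0291, -0.0782, 0.04], [0.0256, -0.0782, 0.04]] mid x -0.0018 w 0.0547
track [[-0.0543, -0.107, 0.068], [0.0493, -0.1069, 0.068]] mid x -0.0025 w 0.1036
[[ 0.0004368  -0.05161389 -0.024     ]]
```

View pics/s6c.png

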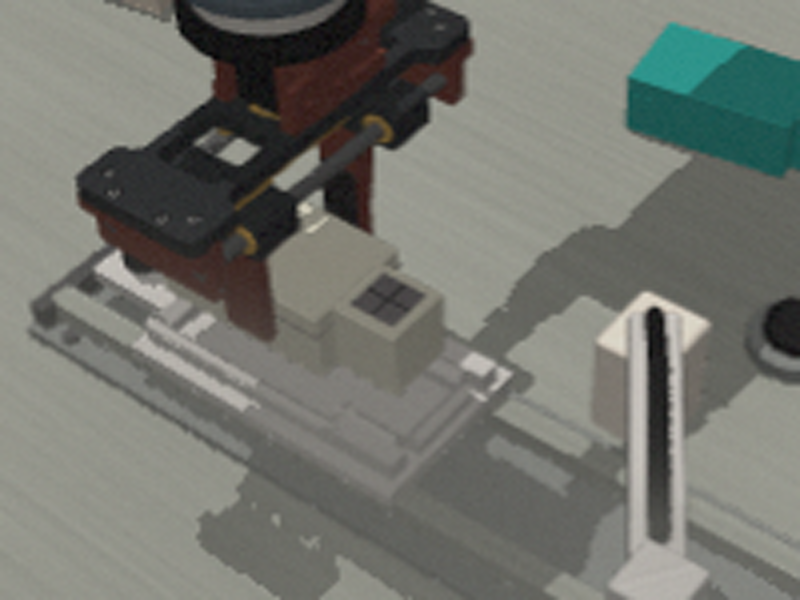

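View pics/w6c.png

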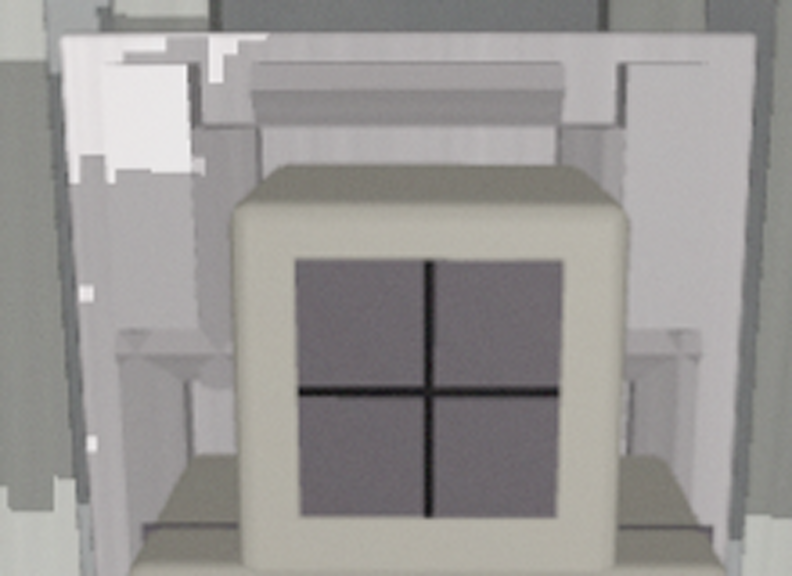

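Run:
```python
from h import *
h=.0875
for pr,z in [([(282.2,124.7),(364.7,124.7)],.034),([(281,115),(366,115)],.042),([(279.5,107.3),(367,107.3)],.048)]:
    q=mark_tool(pr,h-z); print(q.round(4).tolist(),'mid',q[:,0].mean().round(4),'w',(q[1,0]-q[0,0]).round(4))
```

```text
[[-0.0224, -0.0708, 0.0535], [0.018, -0.0708, 0.0535]] mid -0.0022 w 0.0404
[[-0.022, -0.0757, 0.0455], [0.0179, -0.0757, 0.0455]] mid -0.0021 w 0.0399
[[-0.0219, -0.0793, 0.0395], [0.0178, -0.0793, 0.0395]] mid -0.0021 w 0.0397
```

The pocket nose width measures 40 mm and the plate's front edge agrees in y. The nest centre is about 2.4 mm to tool -x, so I'll correct that and descend gradually.

send_rows(
  targets="-0.0024 -0.0003 0.005 0 0 0 0.045;-0.0024 -0.0003 0.01 0 0 0 0.045;-0.0024 -0.0003 0.015 0 0 0 0.045;-0.0024 -0.0003 0.017 0 0 0 0.045;-0.0024 -0.0003 0.017 0 0 0 0.045;-0.0024 -0.0003 0.017 0 0 0 0.045;-0.0024 -0.0003 0.017 0 0 0 0.045;-0.0024 -0.0003 0.017 0 0 0 0.045",
)

```text
clock: 7.58
position: [0.6408, 0.0508, 0.0691]
ee_rot: [-180.0, -0.0, 2.4]
ft_force: [0.6, -0.2, -3.0]
gripper_width: 0.657
```

Run:
```python
from h import *
st,im=snap('wrist','w7.png');print(st['position'],st['ee_rot'],st['ft_force'])
im=im[90:250,210:430];cv2.imwrite('pics/w7c.png',cv2.resize(im,None,fx=3.6,fy=3.6,interpolation=cv2.INTER_CUBIC))
```

```text
[0.64078969 0.05081749 0.06908301] [-1.79997854e+02 -2.33974771e-02  2.41942053e+00] [ 0.58416568 -0.22636723 -2.97826068]
```

View pics/w7c.png

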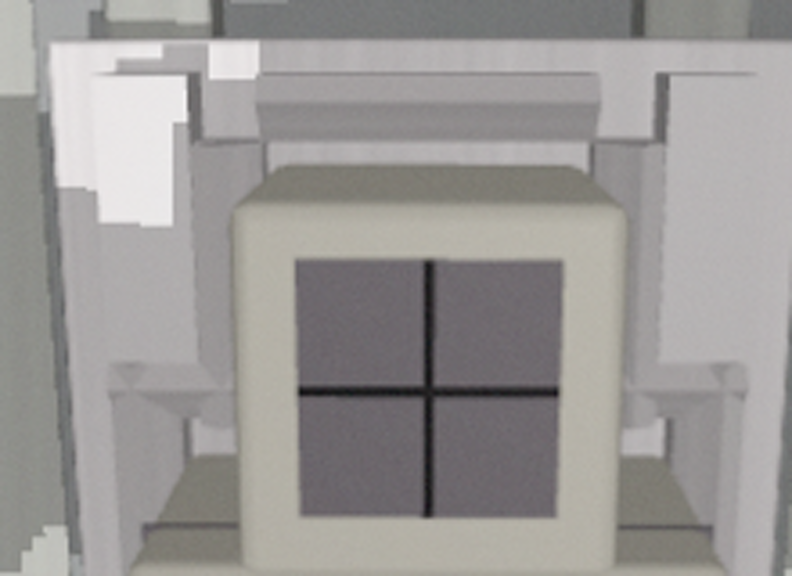

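Centred: nose walls at 265..595 (mid 430) against the cross at 429. Checking y, then lowering.

Run:
```python
from h import *
h=.0691
print(mark_tool([(323,101.3)],h-.034), mark_tool([(329,129)],h-.042))
```

```text
[[-0.002145   -0.08197446  0.0351    ]] [[ 0.00050313 -0.07049599  0.0271    ]]
```

send_rows(
  targets="0 0.0005 0.002 0 0 0 0.045;0 0.0005 0.004 0 0 0 0.045;0 0.0005 0.006 0 0 0 0.045;0 0.0005 0.008 0 0 0 0.045;0 0.0005 0.0095 0 0 0 0.045;0 0.0005 0.0095 0 0 0 0.045;0 0.0005 0.0095 0 0 0 0.045",
)

```text
clock: 8.22
position: [0.6405, 0.0503, 0.0591]
ee_rot: [-180.0, 0.0, 2.4]
ft_force: [0.1, 0.5, -2.3]
gripper_width: 0.662
```

send_rows(
  targets="0 0 0.0015 0 0 0 0.045;0 0 0.003 0 0 0 0.045;0 0 0.0045 0 0 0 0.045;0 0 0.006 0 0 0 0.045;0 0 0.006 0 0 0 0.045;0 0 0.006 0 0 0 0.045",
)

```text
clock: 8.72
position: [0.6405, 0.0503, 0.0531]
ee_rot: [-180.0, 0.0, 2.4]
ft_force: [-0.4, 0.2, -1.9]
gripper_width: 0.662
```

send_rows(
  targets="0 0 0.0007 0 0 0 0.045;0 0 0.0014 0 0 0 0.045;0 0 0.002 0 0 0 0.045;0 0 0.002 0 0 0 0.045;0 0 0.002 0 0 0 0.045",
)

```text
clock: 9.13
position: [0.6408, 0.0503, 0.0519]
ee_rot: [-180.0, -0.0, 2.4]
ft_force: [-1.4, 1.5, 1.9]
gripper_width: 0.654
```

Contact at the expected floor height: the force swung from -2 to +2 N at z=0.0519. Releasing and rising.

send_rows(
  targets="0 0 0 0 0 0 0.066;0 0 0 0 0 0 0.074;0 0 0 0 0 0 0.08;0 0 0 0 0 0 0.085;0 0 -0.03 0 0 0 0.085;0 0 -0.07 0 0 0 0.085;0 0 -0.11 0 0 0 0.085;0 0 -0.15 0 0 0 0.085;0 0 -0.18 0 0 0 0.085;0 0 -0.18 0 0 0 0.085",
)

```text
clock: 9.97
position: [0.6427, 0.0504, 0.2411]
ee_rot: [180.0, -0.8, 2.4]
ft_force: [0.9, -0.6, 0.7]
gripper_width: 0.968
```

Run:
```python
from h import *
st,im=snap('wrist','w8.png');print(st['position'],st['ee_rot'],st['ft_force'])
```

```text
[0.64265699 0.05035052 0.2410613 ] [179.98790712  -0.78861713   2.42097926] [ 0.86113356 -0.58162228  0.69802241]
```

View pics/w8.png

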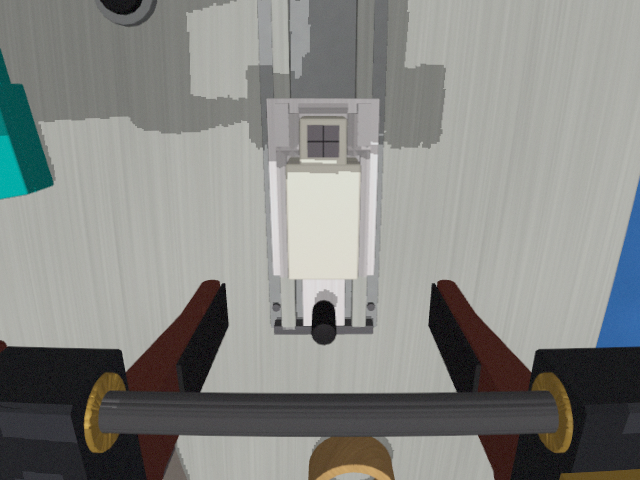

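The case looks seated: square, with the cross at (323,141) and the post at (323,333). Next I need the stylus tip, so I'll take a low side view from the robot's side, looking along +x.

```bash
cat >> h.py <<'E'
def movR(st,goal,G):
    R=Ro.from_euler('xyz',st['ee_rot'],degrees=True); return R.inv().apply(np.array(goal)-st['position']).round(4),(R.inv()*Ro.from_matrix(G)).as_rotvec(degrees=True).round(2)
def side(a): s,c=np.sin(np.radians(a)),np.cos(np.radians(a)); return np.array([[0,1,0],[c,0,s],[s,0,-c]])
def sideR(a):
    s,c=np.sin(np.radians(a)),np.cos(np.radians(a)); return np.column_stack([[0,1,0],[c,0,s],[s,0,-c]])
E
python3 - <<'E'
from h import *
print(np.linalg.det(sideR(35)),movR(manip.read_state(),[.5,.16,.2],sideR(35)))
E
```

```text
1.0 (array([-0.1378, -0.1156,  0.0358]), array([-27.41,  26.26, -84.71]))
```

send_rows(
  targets="-0.138 -0.116 0.036 -27.4 26.3 -84.7 0.06;-0.138 -0.116 0.036 -27.4 26.3 -84.7 0.06;-0.138 -0.116 0.036 -27.4 26.3 -84.7 0.06;-0.138 -0.116 0.036 -27.4 26.3 -84.7 0.06;-0.138 -0.116 0.036 -27.4 26.3 -84.7 0.06;-0.138 -0.116 0.036 -27.4 26.3 -84.7 0.06;-0.138 -0.116 0.036 -27.4 26.3 -84.7 0.06;-0.138 -0.116 0.036 -27.4 26.3 -84.7 0.06;-0.138 -0.116 0.036 -27.4 26.3 -84.7 0.06;-0.138 -0.116 0.036 -27.4 26.3 -84.7 0.06",
)

```text
clock: 10.85
position: [0.4972, 0.1607, 0.1932]
ee_rot: [152.7, -4.7, 70.7]
ft_force: [-0.3, -0.0, 0.6]
gripper_width: 0.685
```

Run:
```python
from h import *
print(movR(manip.read_state(),[.5,.16,.2],sideR(35)))
```

```text
(array([ 0.0009,  0.0057, -0.0047]), array([ -6.8 ,   6.04, -18.91]))
```

send_rows(
  targets="0 0.005 -0.003 -6.8 6 -19 0.06;0 0.005 -0.003 -6.8 6 -19 0.06;0 0.005 -0.003 -6.8 6 -19 0.06;0 0.005 -0.003 -6.8 6 -19 0.06;0 0.005 -0.003 -6.8 6 -19 0.06;0 0.005 -0.003 -6.8 6 -19 0.06;0 0.005 -0.003 -6.8 6 -19 0.06",
)

```text
clock: 11.43
position: [0.5008, 0.1591, 0.2]
ee_rot: [145.0, -0.1, 89.6]
ft_force: [0.1, 0.5, 0.2]
gripper_width: 0.679
```

Run:
```python
from h import *
st,im=snap('wrist','w9.png');print(st['position'],st['ee_rot'],st['qd'].round(1),st['joint_positions'].round(0))
```

```text
[0.50077556 0.15907056 0.20001116] [ 1.45047089e+02 -1.40859279e-01  8.95648028e+01] [ 0.2  0.2 -0.4  0.1 -0.1 -0.7] [ 22. -38. 114. -13.  71. -67.]
```

View pics/w9.png

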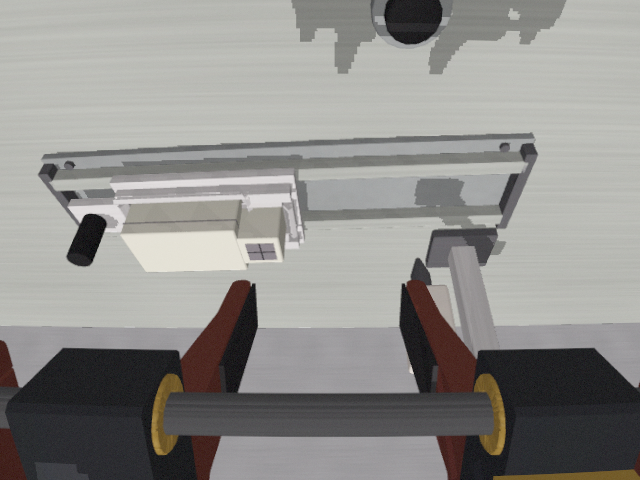

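The stylus tip is visible as a dark cone with its point near (418,261), and the panel cross is at (261,251). Zooming in.

Run:
```python
from h import *
im=cv2.imread('pics/w9.png')
a=cv2.resize(im[245:305,390:450],None,fx=6.6,fy=9,interpolation=cv2.INTER_CUBIC);b=cv2.resize(im[225:285,230:290],None,fx=6.6,fy=9,interpolation=cv2.INTER_CUBIC)
cv2.imwrite('pics/w9c.png',np.hstack([a,b]))
```

```text
(no output)
```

View pics/w9c.png

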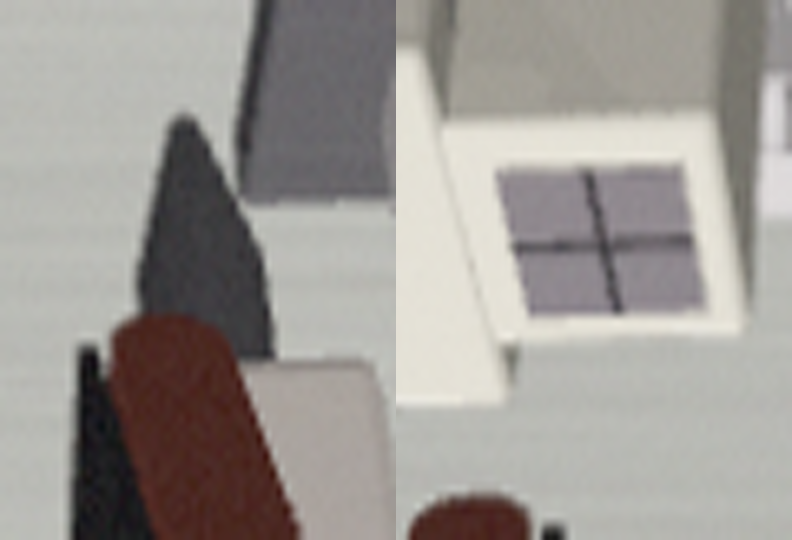

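Run:
```python
from h import *
st=manip.read_state(); c=cam('wrist',st)
tip=onz(c,[(417.7,257.8)],.088)[0]; mk=onz(c,[(261.2,251.9)],.076)[0]
print(tip,mk,tip-mk)
t=cam('top')
blk=onz(t,[(246.8,164.5)],.178)[0]; print('block',blk)
u=np.array([-np.sin(np.radians(2.4)),np.cos(np.radians(2.4)),0]); print('along',u@(tip-mk), np.linalg.norm(np.cross(u,(tip-mk))[2:]))
# post in both axes
print('trig',onz(c,[(413,14)],.022))
```

```text
[0.63351378 0.23305642 0.088     ] [0.64075656 0.10237129 0.076     ] [-0.00724278  0.13068513  0.012     ]
block [0.6313686  0.23022209 0.178     ]
along 0.1308737886352374 0.001763901223803004
trig [[0.46454828 0.21291616 0.022     ]]
```

The two agree: the mark is where a seated case should have it, and the tip is about 131 mm further along the track. I'll grasp the post with the jaws along the track.

Run:
```python
from h import *
print(move(manip.read_state(),[.6465,-.06,.15],92.4))
```

```text
(array([-0.2182,  0.0922,  0.125 ]), array([34.96,  0.73, -2.76]))
```

send_rows(
  targets="-0.04 0 0 14 0.3 -1 0.05;-0.08 0.01 0.01 34.9 0.7 -2.8 0.05;-0.218 0.092 0.125 34.9 0.7 -2.8 0.05;-0.218 0.092 0.125 34.9 0.7 -2.8 0.05;-0.218 0.092 0.125 34.9 0.7 -2.8 0.05;-0.218 0.092 0.125 34.9 0.7 -2.8 0.05;-0.218 0.092 0.125 34.9 0.7 -2.8 0.05;-0.218 0.092 0.125 34.9 0.7 -2.8 0.05;-0.218 0.092 0.125 34.9 0.7 -2.8 0.05;-0.218 0.092 0.125 34.9 0.7 -2.8 0.05",
)

```text
clock: 12.32
position: [0.6466, -0.0601, 0.1486]
ee_rot: [-179.9, 0.0, 92.4]
ft_force: [0.6, -0.5, -0.5]
gripper_width: 0.569
```

Run:
```python
from h import *
st,im=snap('wrist','w10.png');print(st['position'],st['ee_rot'],st['qd'].round(1))
print(move(st,[.6465,-.06,.15],92.4))
```

```text
[ 0.64658261 -0.06006631  0.14862239] [-1.79943578e+02  2.36891075e-02  9.24027999e+01] [ 1.7 -3.8  1.1  0.4  0.3 -0.1]
(array([ 0.0001, -0.0001, -0.0014]), array([-0.06,  0.02,  0.  ]))
```

View pics/w10.png

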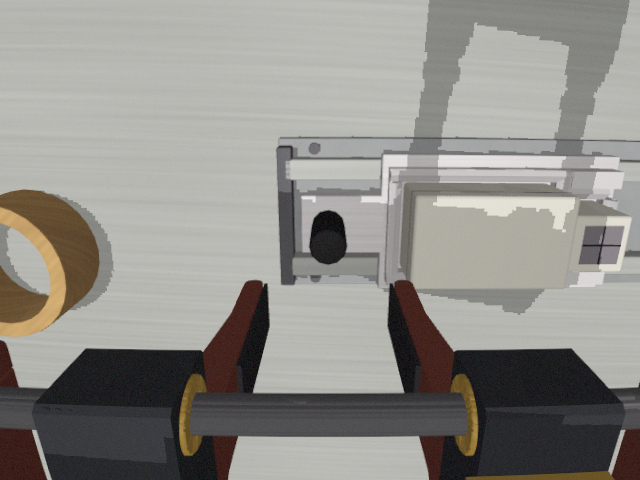

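Run:
```python
from h import *
st=manip.read_state();p=onz(cam('wrist',st),[(328,241)],.08)[0];print(p,move(st,[p[0],p[1],.05],92.4))
```

```text
[ 0.64238326 -0.0585414   0.08      ] (array([ 0.0009, -0.0041,  0.1   ]), array([0.06, 0.04, 0.09]))
```

send_rows(
  targets="0.001 -0.002 0.03 0 0 0 0.05;0.001 -0.002 0.06 0 0 0 0.05;0.001 -0.002 0.085 0 0 0 0.05;0.001 -0.002 0.098 0 0 0 0.05;0.001 -0.002 0.098 0 0 0 0.05;0.001 -0.002 0.098 0 0 0 0.05",
)

```text
clock: 12.87
position: [0.6444, -0.058, 0.0535]
ee_rot: [179.8, 0.1, 92.6]
ft_force: [0.8, 0.2, 1.4]
gripper_width: 0.569
```

Run:
```python
from h import *
st,im=snap('wrist','w11.png');print(st['position'],st['ee_rot'],st['ft_force'])
```

```text
[ 0.64444687 -0.05804102  0.05345714] [1.79847270e+02 7.14815960e-02 9.25687903e+01] [0.77194645 0.16686107 1.39913538]
```

View pics/w11.png

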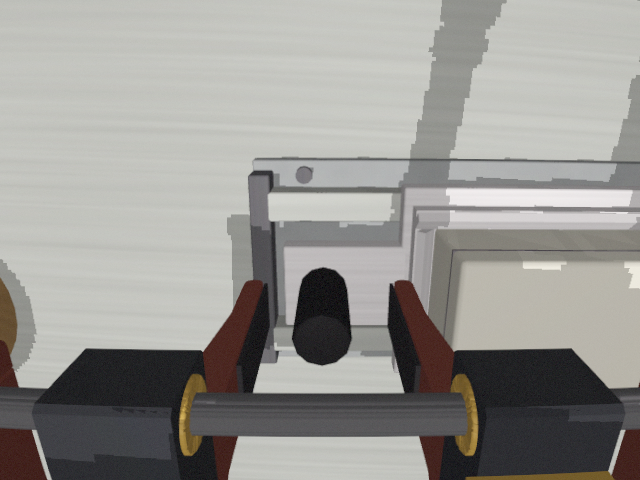

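send_rows(
  targets="0 0 0 0 0 0 0.04;0 0 0 0 0 0 0.03;0 0 0 0 0 0 0.018;0 0 0 0 0 0 0.018;0 0 0 0 0 0 0.018;0 0 0 0 0 0 0.018;0 0 0 0 0 0 0.018",
  newtons=20,
)

```text
clock: 13.5
position: [0.645, -0.0594, 0.0531]
ee_rot: [179.8, 0.1, 92.5]
ft_force: [0.0, -1.7, 2.5]
gripper_width: 0.243
```

send_rows(
  targets="0.006 0 0 0 0 0 0.018;0.018 0 0 0 0 0 0.018;0.034 0 0 0 0 0 0.018;0.05 0 0 0 0 0 0.018;0.066 0 0 0 0 0 0.018;0.082 0 0 0 0 0 0.018;0.098 0 0 0 0 0 0.018;0.112 0 0 0 0 0 0.018;0.122 0 0 0 0 0 0.018;0.128 0 0 0 0 0 0.018",
)

```text
clock: 14.33
position: [0.6395, 0.0718, 0.053]
ee_rot: [179.7, 0.0, 92.6]
ft_force: [2.8, -1.8, 4.5]
gripper_width: 0.245
```

send_rows(
  targets="0 0 0 0 0 0 0.018;0 0 0 0 0 0 0.018;0 0 0 0 0 0 0.018;0 0 0 0 0 0 0.018",
)

```text
clock: 14.67
position: [0.6395, 0.0719, 0.053]
ee_rot: [179.7, -0.1, 92.6]
ft_force: [2.1, 2.6, 4.8]
gripper_width: 0.24
```

Run:
```python
from h import *
st,im=snap('wrist','w12.png');print(st['position'],st['ee_rot'],st['ft_force'],st['gripper_width']);snap('scene','s12.png')
```

```text
[0.63951365 0.07189508 0.05302649] [ 1.79748643e+02 -7.15392164e-02  9.26328391e+01] [2.05743913 2.57511675 4.78239959] 0.24023493828756054
```

View pics/w12.png

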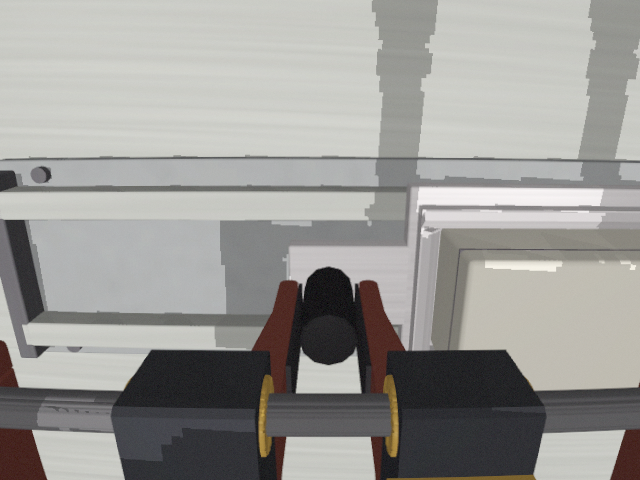

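View pics/s12.png

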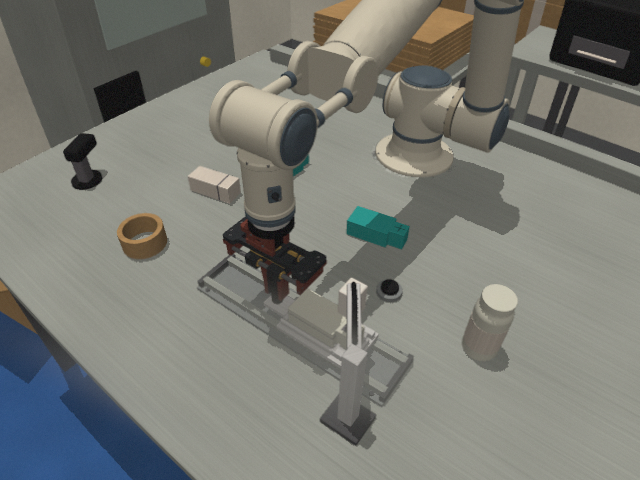

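send_rows(
  targets="0 0 0 0 0 0 0.03;0 0 0 0 0 0 0.04;0 0 0 0 0 0 0.048;0 0 0 0 0 0 0.048;0 0 -0.03 0 0 0 0.048;0 0 -0.07 0 0 0 0.048;0 0 -0.11 0 0 0 0.048;0 0 -0.14 0 0 0 0.048;0 0 -0.14 0 0 0 0.048",
)

```text
clock: 15.52
position: [0.6409, 0.0693, 0.2011]
ee_rot: [179.2, 0.0, 92.5]
ft_force: [0.6, 0.4, 1.2]
gripper_width: 0.544
```

Run:
```python
from h import *
st=manip.read_state();print(st['position'],movR(st,[.49,.20,.19],sideR(35)))
```

```text
[0.6408795  0.06929995 0.20113692] (array([ 0.1372, -0.1452,  0.009 ]), array([-34.18,  -0.73,   2.44]))
```

send_rows(
  targets="0 -0.04 -0.01 0 0 0 0.02;0 -0.08 -0.01 -6 0 0 0.02;0 -0.12 -0.01 -12 0 0.5 0.02;0.02 -0.145 0.009 -18 0 1 0.02;0.06 -0.145 0.009 -24 0 1.5 0.02;0.1 -0.145 0.009 -30 -0.5 2 0.02;0.137 -0.145 0.009 -34.2 -0.7 2.4 0.02;0.137 -0.145 0.009 -34.2 -0.7 2.4 0.02;0.137 -0.145 0.009 -34.2 -0.7 2.4 0.02;0.137 -0.145 0.009 -34.2 -0.7 2.4 0.02",
)

```text
clock: 16.35
position: [0.4873, 0.2001, 0.1822]
ee_rot: [145.8, 0.1, 90.2]
ft_force: [0.9, 0.1, 0.4]
gripper_width: 0.228
```

send_rows(
  targets="0 0 0 0 0 0 0.02;0 0 0 0 0 0 0.02;0 0 0 0 0 0 0.02",
)

```text
clock: 16.6
position: [0.4891, 0.1974, 0.183]
ee_rot: [145.7, 0.0, 89.8]
ft_force: [-1.0, 0.5, -0.7]
gripper_width: 0.222
```

Run:
```python
from h import *
st,im=snap('wrist','w13.png');print(st['position'],st['ee_rot'],st['qd'].round(1))
```

```text
[0.48910313 0.19740638 0.18295933] [1.45703710e+02 4.31134315e-02 8.98030253e+01] [ 0.3 -0.2  0.2 -0.1 -0.1  0.3]
```

View pics/w13.png

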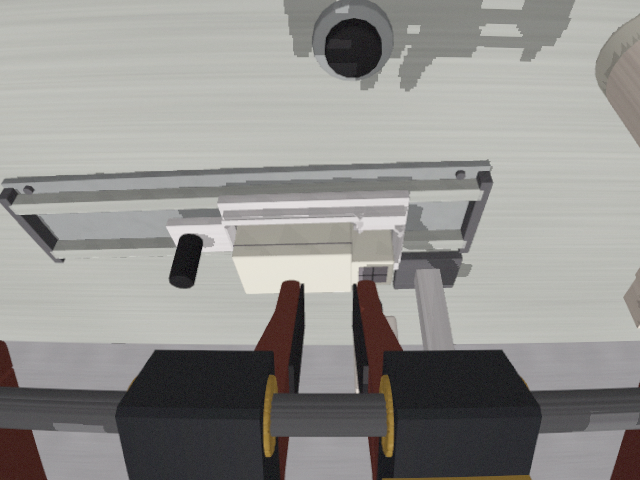

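send_rows(
  targets="0.03 0 0 -6 0 0 0.0878;0.035 0 0 -6 0 0 0.0878;0.035 0 0 -6 0 0 0.0878;0.035 0 0 -6 0 0 0.0878;0.035 0 0 -6 0 0 0.0878;0.035 0 0 -6 0 0 0.0878;0.035 0 0 -6 0 0 0.0878",
)

```text
clock: 17.23
position: [0.4884, 0.2337, 0.1833]
ee_rot: [139.7, 0.0, 90.0]
ft_force: [-0.5, -0.6, 0.1]
gripper_width: 0.715
```

Run:
```python
from h import *
st,im=snap('wrist','w14.png');print(st['position'],st['ee_rot'],st['qd'].round(1))
np.save('st14.npy',np.r_[st['position'],st['ee_rot']])
cv2.imwrite('pics/w14c.png',cv2.resize(im[215:325,270:400],None,fx=6,fy=5.4,interpolation=cv2.INTER_CUBIC))
```

```text
[0.48837364 0.23372783 0.18329007] [1.39662718e+02 1.06008798e-02 8.99604169e+01] [ 0.4 -0.1  0.4 -0.2 -0.1  0.3]
```

View pics/w14c.png

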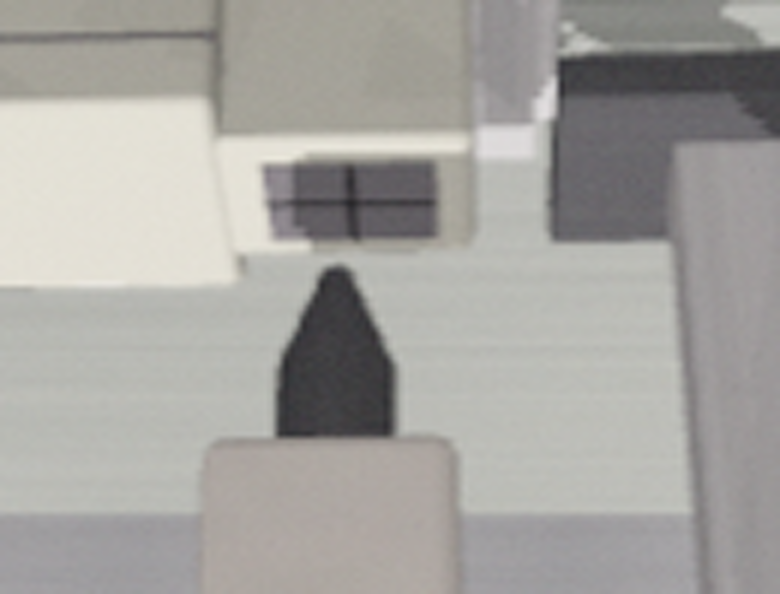

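A clean view: tip at (326.2,264.6), panel cross at (328.7,252.6).

Run:
```python
from h import *
a=np.load('st14.npy');c=cam('wrist',{'position':a[:3],'ee_rot':a[3:]})
tip=onz(c,[(326.2,264.6)],.088)[0]; mk=onz(c,[(328.7,252.6)],.076)[0]
u=np.array([-np.sin(np.radians(2.4)),np.cos(np.radians(2.4)),0]);print(tip,mk,tip-mk,'along',u@(tip-mk))
p=ray(c,[(326.2,264.6),(328.7,252.6)]);print([ (p[0]+d*((.636-p[0][0])/d[0])).round(4) for d in p[1]])
```

```text
[0.63441529 0.232974   0.088     ] [0.63562833 0.2350459  0.076     ] [-0.00121304 -0.0020719   0.012     ] along -0.0020192841544340472
[array([0.636 , 0.233 , 0.0872]), array([0.636 , 0.235 , 0.0758])]
```

The nest is about 2 mm past the mark, so I'll regrip the post and pull it back 2 mm.

Run:
```python
from h import *
st=manip.read_state();print(move(st,[.50,.07,.2],92.5),move(st,[.6395,.0715,.15],92.5))
```

```text
(array([-0.1638,  0.0199, -0.0052]), array([40.33,  0.9 , -2.42])) (array([-0.1622,  0.0938,  0.1232]), array([40.33,  0.9 , -2.42]))
```

send_rows(
  targets="-0.04 0 0 7 0 0 0.07;-0.08 0.01 0 14 0 0 0.05;-0.12 0.02 -0.005 21 0.4 -1 0.048;-0.163 0.03 0 28 0.6 -1.5 0.048;-0.163 0.04 0.03 34 0.8 -2 0.048;-0.163 0.06 0.06 40.3 0.9 -2.4 0.048;-0.1622 0.0938 0.1 40.3 0.9 -2.4 0.048;-0.1622 0.0938 0.1232 40.3 0.9 -2.4 0.048;-0.1622 0.0938 0.1232 40.3 0.9 -2.4 0.048;-0.1622 0.0938 0.1232 40.3 0.9 -2.4 0.048",
)

```text
clock: 18.12
position: [0.6393, 0.0715, 0.1438]
ee_rot: [-179.5, 0.0, 92.5]
ft_force: [-1.3, -0.3, 0.1]
gripper_width: 0.549
```

send_rows(
  targets="0 0 0 0 0 0 0.048;0 0 0 0 0 0 0.048;0 0 0 0 0 0 0.048",
)

```text
clock: 18.37
position: [0.639, 0.0727, 0.1531]
ee_rot: [179.7, 0.0, 92.6]
ft_force: [0.5, 0.3, 0.9]
gripper_width: 0.543
```

Run:
```python
from h import *
st=manip.read_state();print(st['position'],st['ee_rot'],move(st,[.6395,.0715,.053],92.5))
```

```text
[0.63900747 0.07265454 0.15307877] [1.79692041e+02 6.66132221e-03 9.25832061e+01] (array([-1.200e-03, -1.000e-04,  1.001e-01]), array([0.31, 0.01, 0.08]))
```

send_rows(
  targets="-0.001 0 0.03 0.2 0 0 0.048;-0.001 0 0.06 0.2 0 0 0.048;-0.001 0 0.09 0.2 0 0 0.048;-0.001 0 0.098 0.2 0 0 0.048;-0.001 0 0.098 0.2 0 0 0.048;-0.001 0 0.098 0.2 0 0 0.048;-0.001 0 0.098 0.2 0 0 0.035;-0.001 0 0.098 0.2 0 0 0.018;-0.001 0 0.098 0.2 0 0 0.018;-0.001 0 0.098 0.2 0 0 0.018",
)

```text
clock: 19.2
position: [0.64, 0.0715, 0.053]
ee_rot: [-179.9, 0.0, 92.6]
ft_force: [-0.1, 0.3, 0.2]
gripper_width: 0.283
```

send_rows(
  targets="0 0 0 0 0 0 0.018;0 0 0 0 0 0 0.018;0 0 0 0 0 0 0.018",
)

```text
clock: 19.45
position: [0.6399, 0.0716, 0.0527]
ee_rot: [-179.9, 0.0, 92.6]
ft_force: [-1.3, 0.7, 4.9]
gripper_width: 0.244
```

send_rows(
  targets="-0.001 0 0 0 0 0 0.018;-0.0018 0 0 0 0 0 0.018;-0.0018 0 0 0 0 0 0.018;-0.0018 0 0 0 0 0 0.018;-0.0018 0 0 0 0 0 0.018",
)

```text
clock: 19.87
position: [0.6399, 0.0701, 0.0526]
ee_rot: [-179.9, -0.0, 92.6]
ft_force: [-0.6, 1.6, 5.6]
gripper_width: 0.244
```

Release, rise and look again from the side.

send_rows(
  targets="0 0 0 0 0 0 0.03;0 0 0 0 0 0 0.04;0 0 0 0 0 0 0.048;0 0 0 0 0 0 0.048;0 0 -0.03 0 0 0 0.048;0 0 -0.07 0 0 0 0.048;0 0 -0.11 0 0 0 0.048;0 0 -0.14 0 0 0 0.048;0 0 -0.14 0 0 0 0.048",
)

```text
clock: 20.62
position: [0.6422, 0.0697, 0.2006]
ee_rot: [179.5, 0.0, 92.6]
ft_force: [0.5, 0.7, 1.7]
gripper_width: 0.544
```

send_rows(
  targets="0 -0.04 -0.01 0 0 0 0.07;0 -0.08 -0.01 -6 0 0 0.0878;0 -0.12 -0.01 -12 0 0.5 0.0878;0.02 -0.145 0.009 -19 0 1 0.0878;0.06 -0.145 0.009 -26 0 1.5 0.0878;0.1 -0.145 0.009 -33 -0.5 2 0.0878;0.14 -0.145 0.009 -40 -0.7 2.4 0.0878;0.164 -0.145 0.009 -40 -0.7 2.4 0.0878;0.164 -0.145 0.009 -40 -0.7 2.4 0.0878;0.164 -0.145 0.009 -40 -0.7 2.4 0.0878",
)

```text
clock: 21.45
position: [0.485, 0.2304, 0.1808]
ee_rot: [140.3, -0.0, 90.6]
ft_force: [-0.3, 0.4, -0.0]
gripper_width: 1.002
```

send_rows(
  targets="0 0 0 0 0 0 0.0878;0 0 0 0 0 0 0.0878;0 0 0 0 0 0 0.0878;0 0 0 0 0 0 0.0878",
)

```text
clock: 21.78
position: [0.4889, 0.2249, 0.1834]
ee_rot: [140.2, -0.1, 89.9]
ft_force: [0.5, 0.2, 0.5]
gripper_width: 1.003
```

Run:
```python
from h import *
st,im=snap('wrist','w15.png');print(st['position'],st['ee_rot'],st['qd'].round(1))
np.save('st15.npy',np.r_[st['position'],st['ee_rot']])
cv2.imwrite('pics/w15c.png',cv2.resize(im[215:325,270:400],None,fx=6,fy=5.4,interpolation=cv2.INTER_CUBIC))
```

```text
[0.48888676 0.22490898 0.18335453] [ 1.40186784e+02 -1.40177062e-01  8.98638893e+01] [ 0.5 -0.1  0.2 -0.1 -0.1  0.2]
```

View pics/w15c.png

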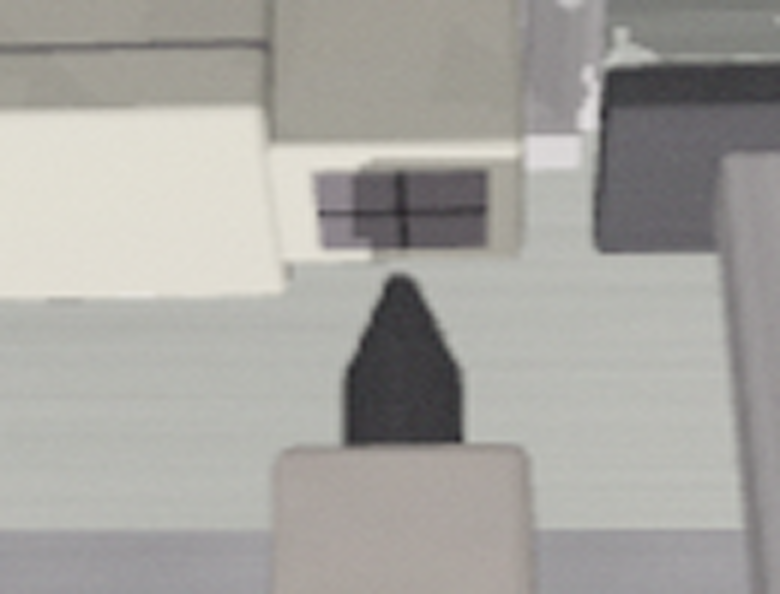

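View pics/w15.png

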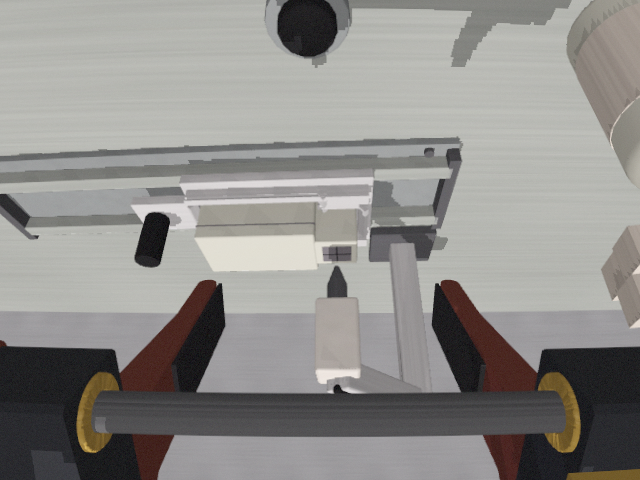

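Run:
```python
from h import *
a=np.load('st15.npy');c=cam('wrist',{'position':a[:3],'ee_rot':a[3:]})
tip=onz(c,[(336.7,265.9)],.088)[0]; mk=onz(c,[(337.2,254.3)],.076)[0]
print(tip,mk,tip-mk)
tr=onz(c,[(307.5,25)],.022)[0];print('trig',tr)
st=manip.read_state();print(move(st,[.467,.2125,.1],90))
# seated check: body top rear corner heights from seam etc: mark height by ray meeting known x,y
```

```text
[0.63400034 0.23278364 0.088     ] [0.6358458  0.23339643 0.076     ] [-0.00184546 -0.00061279  0.012     ]
trig [0.46336133 0.21437239 0.022     ]
(array([-0.0129, -0.0699,  0.05  ]), array([39.81, -0.09, -0.16]))
```

Along-track offset is now about 0.5 mm and the seam runs parallel to the nest. Checking the seating height by triangulating from the two pre-slide views, then on to the trigger.

Run:
```python
from h import *
c8=cam('wrist',{'position':[0.64265699,0.05035052,0.2410613],'ee_rot':[179.98790712,-0.78861713,2.42097926]})
c9=cam('wrist',{'position':[0.50077556,0.15907056,0.20001116],'ee_rot':[145.047089,-0.140859279,89.5648028]})
r=[]
for c,uv in((c8,(323.3,141.2)),(c9,(261.2,251.9))):
    o,d=ray(c,[uv]);r.append((o,d[0]))
print(tri(r))
```

```text
(array([0.64024892, 0.10154523, 0.07617507]), [np.float64(0.0007698109796401827), np.float64(0.0007698109796401598)])
```

send_rows(
  targets="-0.012 -0.03 0 7 0 0 0.03;-0.012 -0.07 0.02 14 0 0 0.01;-0.012 -0.07 0.05 21 0 0 0;-0.012 -0.07 0.05 28 0 0 0;-0.012 -0.07 0.05 35 0 0 0;-0.012 -0.07 0.05 39.8 0 0 0;-0.012 -0.07 0.05 39.8 0 0 0;-0.012 -0.07 0.05 39.8 0 0 0;-0.012 -0.07 0.05 39.8 0 0 0;-0.012 -0.07 0.05 39.8 0 0 0",
)

```text
clock: 22.67
position: [0.4654, 0.215, 0.1]
ee_rot: [179.9, -0.2, 90.1]
ft_force: [1.0, 0.0, -0.5]
gripper_width: 0.278
```

Run:
```python
from h import *
st,im=snap('wrist','w16.png');print(st['position'],st['ee_rot'],st['ft_force'],st['gripper_width'],move(st,[.4665,.213,.05],90))
```

```text
[0.46544648 0.21504876 0.10003709] [ 1.79855649e+02 -1.55197432e-01  9.01173705e+01] [ 1.02995757e+00  6.68110841e-04 -4.59079141e-01] 0.27825811124613936 (array([-0.0022,  0.0009,  0.05  ]), array([ 0.14, -0.16,  0.12]))
```

View pics/w16.png

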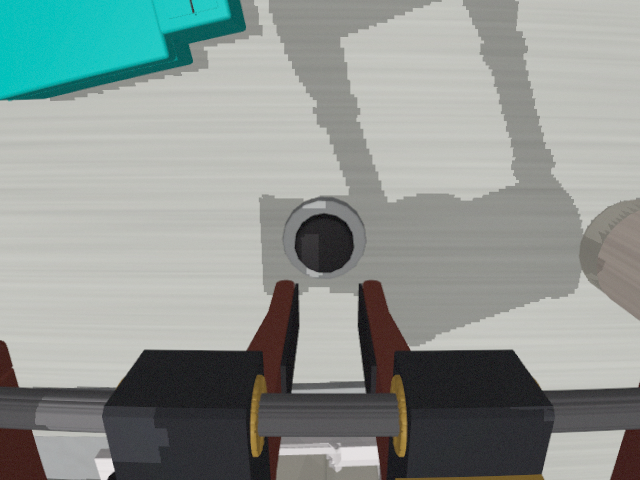

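Mark height triangulates to 76.2 mm, so the case is fully home. The trigger disc is centred at (325,244).

Run:
```python
from h import *
st=manip.read_state();p=onz(cam('wrist',st),[(325,244)],.022)[0];print(p,move(st,[p[0],p[1],.03],90))
```

```text
[0.46610534 0.21457155 0.022     ] (array([-0.0009,  0.0006,  0.0703]), array([ 0.15, -0.17,  0.14]))
```

send_rows(
  targets="-0.001 0.001 0.03 0 0 0 0;-0.001 0.001 0.055 0 0 0 0;-0.001 0.001 0.068 0 0 0 0;-0.001 0.001 0.068 0 0 0 0;-0.001 0.001 0.068 0 0 0 0;-0.001 0.001 0.068 0 0 0 0",
)

```text
clock: 23.22
position: [0.4675, 0.2148, 0.0335]
ee_rot: [179.8, -0.2, 90.1]
ft_force: [0.4, -0.1, 0.4]
gripper_width: 0.006
```

send_rows(
  targets="0 0 0.006 0 0 0 0;0 0 0.01 0 0 0 0;0 0 0.012 0 0 0 0;0 0 0.014 0 0 0 0;0 0 0.0155 0 0 0 0;0 0 0.017 0 0 0 0;0 0 0.017 0 0 0 0;0 0 0.017 0 0 0 0",
)

```text
clock: 23.88
position: [0.4676, 0.2147, 0.0163]
ee_rot: [179.9, -0.2, 90.1]
ft_force: [-0.8, -0.1, 8.2]
gripper_width: 0.004
```

send_rows(
  targets="0 0 0.001 0 0 0 0;0 0 0.0015 0 0 0 0;0 0 0.0015 0 0 0 0;0 0 0.0015 0 0 0 0",
)

```text
clock: 24.22
position: [0.4676, 0.2147, 0.0161]
ee_rot: [179.9, -0.2, 90.1]
ft_force: [-5.0, -1.3, 15.2]
gripper_width: 0.005
```

The button is at its stop: the force rose to 15 N with no further travel. Releasing straight up and backing off.

send_rows(
  targets="0 0 -0.004 0 0 0 0;0 0 -0.012 0 0 0 0;0 0 -0.04 0 0 0 0;0 0 -0.08 0 0 0 0;0 0 -0.12 0 0 0 0;0 0 -0.16 0 0 0 0;0 0 -0.19 0 0 0 0;0 0 -0.19 0 0 0 0",
)

```text
clock: 24.88
position: [0.4687, 0.2146, 0.2111]
ee_rot: [179.4, -0.4, 90.1]
ft_force: [0.7, -0.7, -0.2]
gripper_width: 0.008
```

send_rows(
  targets="-0.04 -0.02 0 0 0 0 0;-0.08 -0.05 0 0 0 0 0;-0.12 -0.08 0 0 0 0 0;-0.16 -0.09 0 0 0 0 0;-0.2 -0.09 0 0 0 0 0;-0.24 -0.09 0 0 0 0 0;-0.26 -0.09 0 0 0 0 0;-0.26 -0.09 0 0 0 0 0;-0.26 -0.09 0 0 0 0 0",
)

```text
clock: 25.63
position: [0.3768, -0.0476, 0.2017]
ee_rot: [-179.9, -0.2, 89.8]
ft_force: [-0.3, 1.2, 0.3]
gripper_width: 0.006
```

Run:
```python
from h import *
st,im=snap('top','t17.png');print(st['position'],st['ft_force'],st['clock']);_,s=snap('scene','s17.png')
cv2.imwrite('pics/f17.png',np.hstack([cv2.resize(im[120:300,150:490],(400,212)),cv2.resize(s,(400,300))[44:256]]))
cv2.imwrite('pics/t17c.png',cv2.resize(im[130:290,200:400],None,fx=4,fy=3.75,interpolation=cv2.INTER_CUBIC))
```

```text
[ 0.37679258 -0.04758524  0.20168672] [-0.26447736  1.15837333  0.30492076] 25.6333
```

View pics/t17c.png

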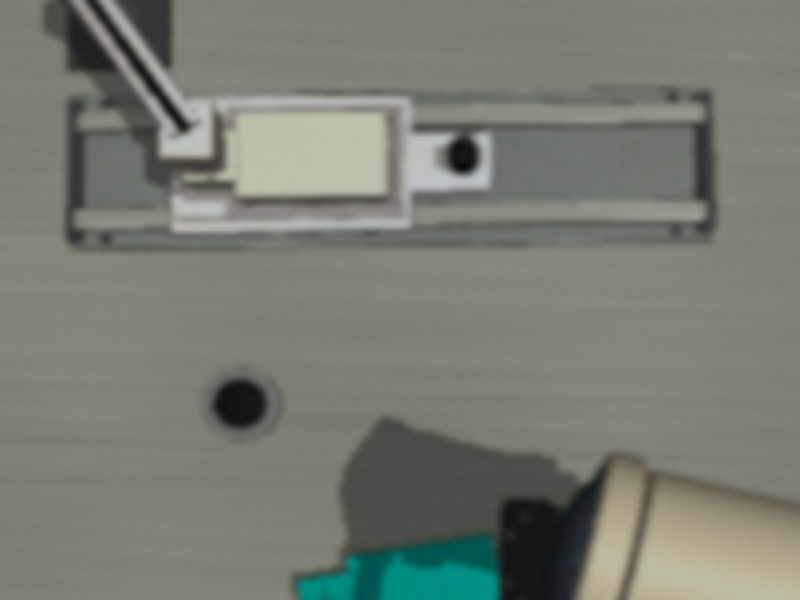

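View pics/s17.png

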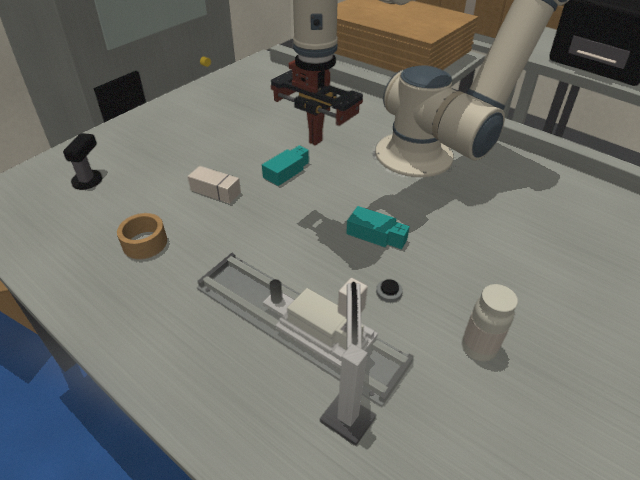

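The final views show the case square in the nest under the head, the trigger up, the carton, tape and jar where they were, and the arm clear of everything.

```bash
python3 -c "
from rig import order; print(order.job_done())"
```

```text
the job is handed in; nothing more can be done
None
```

The job is handed in at about 25.6 s of the 58 s allowed; no verdict was reported. I lowered the case into the nest pocket and slid the nest by its post until the code panel was under the stylus. Then I pressed the trigger to its stop and let it up.

- **Seating:** I felt the pocket floor at about 4 N, at the expected height. The panel triangulated at 76.2 mm, where a seated case should have it (76 mm).
- **Alignment:** The first slide went 2.0 mm too far along the track. I pulled the nest back before pressing the trigger, and the next view showed about 0.5 mm left along the track. About 1.8 mm of sideways offset between panel and tip remained. The nest cannot move that way, so it comes from the case's play in the pocket, calibration error, or both.
- **Trigger:** It travelled about 6 mm, and the force then rose to 15 N with no further movement, so it was fully down. The last view shows it up again.
- **Surroundings:** In the last pictures the carton, tape roll and jar look unmoved by eye, and the arm was clear of everything.

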